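# Clamp a specimen under the microscope and blow it clean

### The job

Stand the green specimen puck upright inside the white spot on the microscope stage, setting it down gently, then swing the hold-down bar over it until the bar rests fully home in its yellow catch. Only then squeeze the orange trigger of the blow gun fully against its grip, keep it squeezed for a full second and let it go. Keep off the microscope head and leave the other pucks, the bottle and the loupe where they stand.

Things in the scene. Friction and masses are not known exactly. Their poses are not given: they have to be found in the camera images.
- microscope: Fixed stereo microscope: grey base 20 mm thick, copper-coloured stage 180 x 215 mm, top at z = 60 mm, black disc on it 110 mm across, top at 64. Origin at table level under the white spot; x away from the robot, y left along the closed hold-down bar; only turns about z. A column 38 mm thick, 480 tall, stands at (130, 250) mm; a micrometer (top z 48 mm) sticks out at y -50 to x -145 mm.
- head: Microscope head over the stage, fixed, not to be touched; origin and axes as microscope. Lowest part: white ring light 76 mm across, underside z = 220 mm, centre 58 mm to +x of the spot; above z = 297 a body 100 x 90 mm from x = 33 mm and a boom to the column. It blocks a vertical gripper over the spot: lean the tool 25 to 45 degrees, wrist towards -x of this frame.
- spot (a point): Centre of the flat white round spot, 48 mm across, on the stage's black disc, 64 mm above the table; axes as microscope. The 32 mm puck must stand wholly inside it.
- puck_green: Loose green resin cylinder (metallographic mount), 32 mm across, 30 mm tall, about 45 g, with a small steel chip in its top face. Origin: centre of its underside, z up.
- puck_red: Red puck, same size, loose, to be left alone. Origin: centre of its underside, z up.
- puck_white: White puck, same size, loose, to be left alone. Origin: centre of its underside, z up.
- mat: Fixed black foam mat 150 x 150 x 4 mm on the table; the three pucks stand on it, about 75 mm or more apart between centres; which is where varies. Origin: centre of its underside, z up.
- latch (a joint): Angle of the hold-down bar about its vertical hinge, rad: 0 = closed, resting in the catch (bar along -y of the microscope frame, over the spot); grows as it opens, clockwise seen from above (1.57 = pointing to -x of the microscope frame, towards the robot); range 0 to 2.3. Slightly stiff (0.04 N m): the bar stays where it is left.
- latch_hinge (a point): Point on the bar's vertical hinge axis at mid height of the bar, 104 mm above the table, 85 mm to +y of the spot, on a 30 x 30 mm post.
- catch (a point): Middle of the slot of the yellow fork catch, 104 mm above the table, 90 mm to -y of the spot. The slot is open to -x of the microscope frame; the catch is 18 mm wide in y and reaches up to z = 119 mm.
- latch_knob (a point): Top centre of the upright round red knob on the hold-down bar: 14 mm across, 30 mm tall, 85 mm from the hinge axis, top 139 mm above the table. The aluminium bar under it is 12 mm wide, 189 mm long, from 99 to 109 mm above the table (5 mm over the placed puck). Closed, the knob stands over the spot.
- gun: Blue blow gun fixed in a stand with a round base 90 mm across; origin: centre of the base's underside; only turns about z. Barrel along y at z = 130 mm, 28 mm thick, y -35 to 60 mm, nozzle to +y (the stage). From the barrel above the origin the grip rises along (-0.479, 0, 0.878) (29 degrees from vertical, to -x) and ends 105 mm from the barrel axis; 26 mm thick along y, 24 mm wide.
- grip (a point): Point on the grip's centre line 62 mm from the barrel axis; axes as gun. The trigger is on its +y side: at rest its outer face reaches 40 mm to +y of the grip's centre line at the tip, fully squeezed about 24 mm; the grip's back face is 13 mm to -y.
- trigger (a joint): Angle of the orange sprung trigger lever, rad: 0 = at rest, 0.25 = fully squeezed (stop). It hinges 18 mm from the barrel axis, its tip is 64 mm from its hinge; squeezing moves the tip to -y of the gun, towards the grip. The full squeeze takes about 10 N at the tip; it springs back by itself.
- trigger_tip (a point): Middle of the rounded free end of the trigger lever (18 mm wide, 8 to 10 mm thick).
- bottle: Loose clear plastic bottle with a white cap, 62 mm across, 170 mm tall, to be left alone. Origin: centre of its underside, z up.
- loupe: Loose black eye loupe standing on the table in front of the stage, 48 mm across, 55 mm tall, to be left alone. Origin: centre of its underside, z up.
Mind the look-alikes: they are no part of the job. There is more than one size of the gun; the one meant has the size given above. Of the things shaped like the puck_green, the green one is meant.

How it is judged:
By the outcome, as a careful person would: the job done as asked, in the order asked, and still so for the second after the job is handed in, with the robot touching nothing.
It also fails if it takes over 67 s, if anything falls off the work surface, if the arm or the gripper's body presses on something with over 40 N, if the wrist force passes 120 N, or if a joint passes its speed limit or range.

### The arm

A 7-joint arm with a two-finger parallel gripper is mounted at the origin on the work surface. World frame = base frame: x ahead of the robot, y to its left, z up, the work surface at z = 0. Lengths are in mm, angles in rad, forces in N, time in s.
With the tool pointing down it reaches from about 350 to 900 mm from the base axis. Payload 19.9 kg.
Tool frame: the origin (TCP) lies at the centre of the arm's flange, where the gripper is bolted on; the fingertips stand 199 mm ahead of it and the grasp point (between the pads) lies 180 mm ahead of it; z points along the fingers, y is the line along which they close (so a half turn about z gives the same grasp; the last joint's range is limited). The gripper opens to 94 mm and grips with 3 to 60 N. Pads are 16 mm wide; open, the fingers measure 119 mm over their backs; the gripper's body (75 mm by 177 mm) begins 78 mm behind the grasp point.
Start: joints at [1.244, 0.417, -0.01, 1.614, 0.005, 1.111, -0.053], TCP at [175.609, -599.817, 404.625] pointing down, gripper open.
Joint ranges: [-2.81, 2.81], [-0.39, 2.02], [-1.27, 1.25], [0.06, 2.57], [-1.19, 4.33], [0.19, 2], [-2.82, 2.82]. Speed limits (rad/s): [1.89, 1.89, 2.39, 2.39, 3.01, 3.01, 3.01].

### API

Orientations are given as [roll, pitch, yaw] about the fixed x, y, z axes, in that order (R = Rz(yaw) Ry(pitch) Rx(roll)).
In Python, from station import bot gives the robot as it stands.
- The arm moves only by the tool drive_tool, never from a script. Its argument "deltas" is a list of rows, each an object with "jaw": the opening, from 0 (shut) to 1 (fully open); "dp": the shift along the tool's x, y, z in mm, a list of three; "delta_rot": the turn, a rotation vector about the tool's x, y, z in rad, a list of three. A call has 1 to 10 rows; each row shifts and turns the commanded pose from where the row before left it, along the tool's axes as they then stand; what a row does not reach is not made up. A row lasts 1/12 s, in which the tool goes at most 41.7 mm and 7.16 degrees, less where a joint would pass 70% of its speed; a pose out of reach is approached as far as the arm can. A call with a gripper value outside its range is refused whole. The fingers move at their own pace and stop on an object; "squeeze" is the grip in N (left out, the last holds). Time passes only in rows, so rows that do not move let the fingers close. It gives the time, the measured TCP pose, the force, the opening and the grip force at its end, in the units of the state.
- bot.state(): the state, without advancing time (a new reading comes with each control period).
- bot.camera(name): name is "scene" or "top" or "wrist"; returns a dict with "color" (384x512x3 uint8, blue, green, red), "mtx" (3x3 intrinsics, pixels), "extrinsics" (4x4, takes a point from world to camera coordinates). Camera axes: x right, y down, z forward; pixel columns grow to the right and rows downward; lengths in mm; the calibration is good to about 2 mm. A picture is of the moment at which its call begins. There is no depth.
- bot.close_job(): hands the job in; it is judged then, once.
The state is a dict: "clock": time; "qpos": joint angles; "qvel": joint speeds; "effort": joint torques, N m; "eef_pos": TCP position; "eef_rot": TCP orientation; "ft_force": force on the tool from outside, world axes, zero at the start; "torque": the same for the moment, N m; "opening": opening from 0.0 (shut) to 1.0 (fully open); "gripper_force": force on a finger pad.
Only numpy, scipy, OpenCV 4.12 (cv2) and the standard library are available. Lean on these libraries where they do the work, as an engineer would, in place of code of your own. Each camera call takes 0.05 s, during which the arm holds its last target. There are 200 camera calls.

## Working session

There is one attempt and no reset: what is moved stays moved. The work goes in short steps, Python scripts to look and compute and a tool call to move; the robot and the scene stay as the last step left them, time stands still between calls to the robot, and variables do not carry over. Pictures are saved under pics/ and viewed, at most 10 in all, crops included, and the job is handed in when it is done.

Besides the shell and the picture viewer there is one more tool, called after "Request:" by a JSON object that holds its "fn" and its "kwargs". drive_tool: Moves the arm, as the interface text tells. Its arguments: {"type":"object","properties":{"deltas":{"type":"array","items":{"type":"object","properties":{"jaw":{"type":"number"},"dp":{"type":"array","items":{"type":"number"}},"delta_rot":{"type":"array","items":{"type":"number"}}}}},"squeeze":{"type":"number"}},"required":["deltas"]}

```bash
ls; mkdir -p pics; python3 - <<'E'
from station import bot
import cv2,numpy as np
s=bot.state();print(s)
for n in("scene","top"):
    c=bot.camera(n);cv2.imwrite(f"pics/{n}0.png",c["color"]);np.savez(f"pics/{n}0.npz",**c)
    print(n,c["mtx"].round(1).tolist(),c["extrinsics"].round(3).tolist())
a=cv2.imread("pics/scene0.png");b=cv2.imread("pics/top0.png")
cv2.imwrite("pics/s.png",cv2.resize(a,(800,600)));cv2.imwrite("pics/t.png",cv2.resize(b,(800,600)))
E
```

```text
pics
{'clock': 0.0, 'qpos': array([ 1.244491  ,  0.41801098, -0.01030225,  1.61414588,  0.00472133,
        1.11068465, -0.05299631]), 'qvel': array([ 4.15898135e-04, -2.38916967e-03,  7.19782084e-04,  1.43513028e-03,
        9.15825681e-04,  1.02977115e-05, -3.24860775e-04]), 'effort': array([ 5.45893818e-04, -8.51239157e+01,  6.39170408e-01, -4.25977063e+01,
       -4.86805639e-02,  1.87481765e-02,  9.77949276e-05]), 'eef_pos': array([ 175.57586996, -599.70713734,  404.0139418 ]), 'eef_rot': array([-3.14037198e+00,  1.10500913e-04,  2.84826012e-01]), 'ft_force': array([ 0.59719458, -0.9018637 ,  0.17396332]), 'torque': array([ 0.01456214, -0.05447419, -0.044549  ]), 'gripper_force': 0.0, 'opening': 1.0038515769325496}
scene [[365.8, 0.0, 257.3], [0.0, 365.8, 192.4], [0.0, 0.0, 1.0]] [[0.916, 0.401, -0.001, -543.227], [0.332, -0.76, -0.558, -163.959], [-0.225, 0.511, -0.83, 1253.849], [0.0, 0.0, 0.0, 1.0]]
top [[416.7, 0.0, 256.4], [0.0, 416.7, 192.3], [0.0, 0.0, 1.0]] [[-0.008, -1.0, 0.004, -53.844], [-0.987, 0.007, -0.162, 632.176], [0.162, -0.006, -0.987, 1286.822], [0.0, 0.0, 0.0, 1.0]]
```

View pics/s.png

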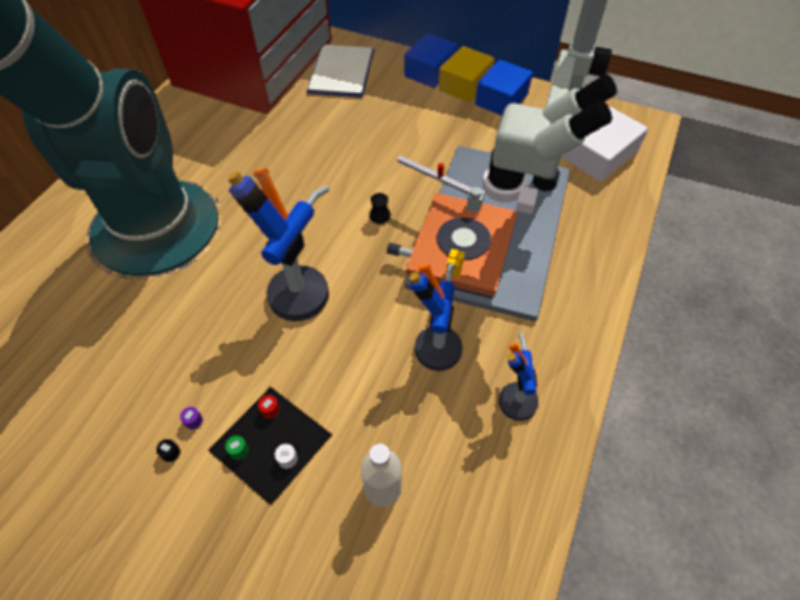

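View pics/t.png

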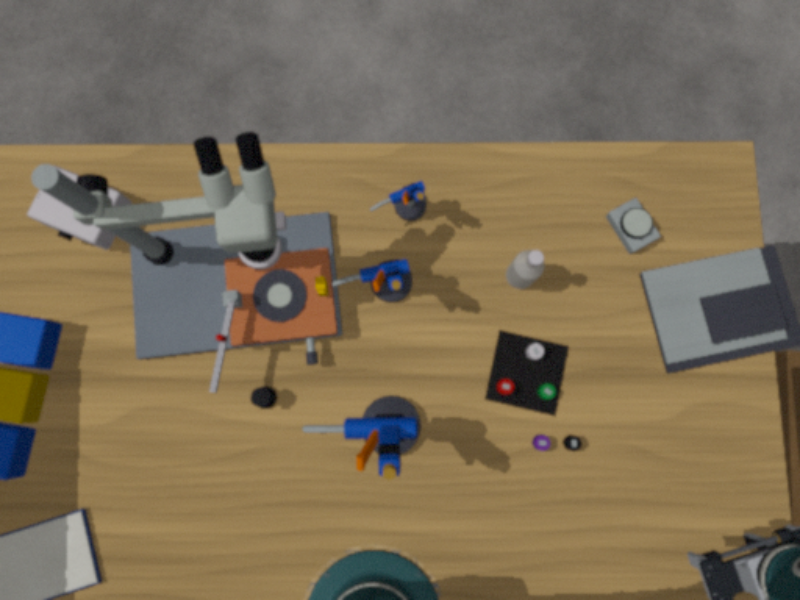

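The scene view shows pucks on the mat: red (268,405), green (236,446) and white (285,455), with purple and black decoys at (190,417) and (168,450). There are three guns: large (297,290), medium (438,345) and small (518,400). The spot is at (464,238). The bar is open, with its red knob at (440,170).

```bash
cat > h.py <<'E'
import numpy as np,cv2
def load(n): 
    d=np.load(f"pics/{n}.npz"); return {k:d[k] for k in d}
def ray(c,uv):
    E=c["extrinsics"];R=E[:3,:3];o=-R.T@E[:3,3]
    d=R.T@np.linalg.inv(c["mtx"])@np.array([uv[0],uv[1],1.]);return o,d/np.linalg.norm(d)
def plane(c,uv,z):
    o,d=ray(c,uv);return o+d*(z-o[2])/d[2]
def tri(c1,u1,c2,u2):
    A=np.zeros((3,3));b=np.zeros(3);rs=[ray(c1,u1),ray(c2,u2)]
    for o,d in rs:
        P=np.eye(3)-np.outer(d,d);A+=P;b+=P@o
    p=np.linalg.solve(A,b);return p,max(np.linalg.norm((np.eye(3)-np.outer(d,d))@(p-o)) for o,d in rs)
def proj(c,p):
    q=c["extrinsics"][:3]@np.append(p,1);q=c["mtx"]@q;return q[:2]/q[2]
def blobs(c,lo,hi,amin=12):
    m=cv2.inRange(cv2.cvtColor(c["color"],cv2.COLOR_BGR2HSV),np.array(lo),np.array(hi))
    n,l,s,ce=cv2.connectedComponentsWithStats(m)
    return [(ce[i].round(1),s[i].tolist()) for i in range(1,n) if s[i][4]>=amin],l
E
python3 - <<'E'
from h import *
for n in("top0","scene0"):
    c=load(n);print(n)
    for k,lo,hi in(("green",(45,100,30),(80,255,255)),("red",(0,180,60),(4,255,255)),("red2",(172,180,60),(180,255,255)),("orange",(5,190,80),(14,255,255)),("yellow",(20,200,120),(32,255,255)),("blue",(105,170,60),(120,255,255)),("white",(0,0,190),(180,50,255)),("dark",(0,0,0),(180,120,55))):
        print(k,[(b[0].tolist(),b[1]) for b in blobs(c,lo,hi)[0]][:14])
    a=c["color"]
    if n=="top0": w=cv2.resize(a[120:260,120:290],None,fx=4.5,fy=4.2,interpolation=cv2.INTER_CUBIC)
    else: w=cv2.resize(a[80:250,235:365],None,fx=4.5,fy=3.5,interpolation=cv2.INTER_CUBIC)
    cv2.imwrite(f"pics/{n}z.png",w)
E
```

```text
top0
green [([349.6, 250.0], [343, 244, 14, 13, 107])]
red [([322.8, 247.2], [317, 242, 13, 11, 71])]
red2 []
orange [([242.5, 178.8], [239, 174, 7, 12, 31]), ([236.0, 285.4], [231, 276, 10, 21, 68])]
yellow [([205.0, 182.5], [202, 177, 7, 12, 73]), ([12.7, 251.7], [10, 248, 7, 8, 15]), ([3.9, 263.1], [0, 257, 9, 11, 35])]
blue [([265.0, 121.0], [259, 117, 12, 11, 60]), ([253.5, 125.3], [250, 122, 8, 7, 34]), ([247.4, 173.1], [231, 167, 30, 18, 222]), ([17.2, 217.8], [0, 201, 39, 34, 1076]), ([245.0, 273.9], [221, 267, 46, 18, 579]), ([8.6, 287.6], [0, 271, 22, 35, 593]), ([248.5, 293.5], [243, 290, 12, 11, 85])]
white []
dark [([159.2, 96.1], [151, 85, 18, 24, 252]), ([132.9, 99.2], [125, 88, 18, 24, 247]), ([58.4, 117.0], [50, 112, 19, 12, 139]), ([267.9, 133.8], [262, 128, 10, 13, 52]), ([41.5, 150.3], [38, 149, 8, 4, 15]), ([104.2, 161.6], [93, 152, 18, 17, 118]), ([165.3, 162.4], [156, 159, 19, 8, 91]), ([259.7, 181.7], [255, 174, 8, 16, 63]), ([245.7, 185.0], [241, 178, 11, 11, 44]), ([164.2, 192.2], [162, 190, 5, 6, 20]), ([336.7, 237.8], [312, 213, 51, 52, 1538]), ([168.6, 25
[... 1117 characters left out ...]
38]), ([296.5, 151.4], [290, 146, 14, 11, 123]), ([181.8, 289.8], [176, 285, 12, 11, 103]), ([244.3, 290.4], [236, 284, 20, 13, 160])]
dark [([36.2, 20.8], [21, 6, 34, 33, 74]), ([9.6, 26.2], [0, 12, 17, 26, 40]), ([12.9, 34.3], [0, 17, 23, 29, 53]), ([356.5, 32.0], [355, 27, 4, 11, 13]), ([380.0, 62.2], [365, 31, 29, 58, 883]), ([73.6, 97.5], [0, 45, 117, 105, 4320]), ([48.4, 66.0], [43, 62, 11, 9, 24]), ([322.7, 113.1], [313, 102, 22, 19, 242]), ([348.4, 116.7], [341, 110, 16, 13, 125]), ([161.1, 127.7], [151, 119, 19, 17, 160]), ([63.9, 124.5], [63, 120, 4, 10, 17]), ([242.6, 133.2], [237, 124, 12, 19, 169]), ([92.3, 154.4], [58, 135, 63, 29, 549]), ([298.1, 140.6], [295, 140, 7, 3, 14])]
```

View pics/top0z.png

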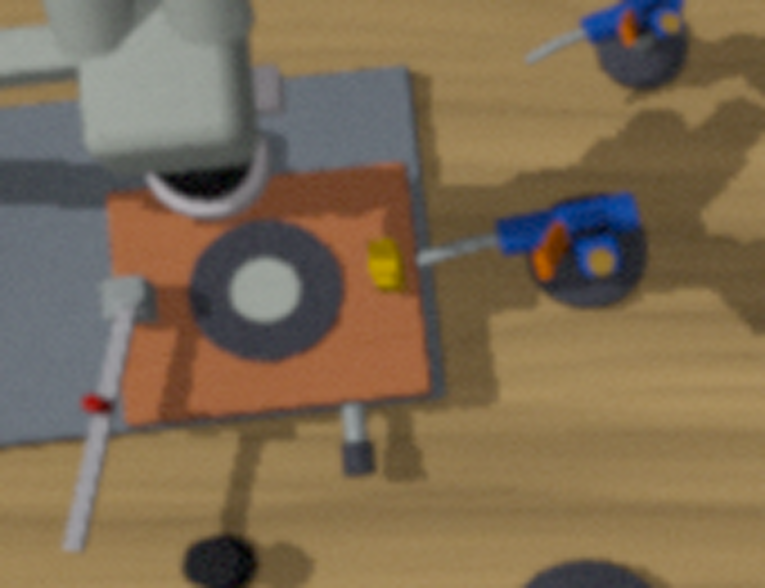

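View pics/scene0z.png

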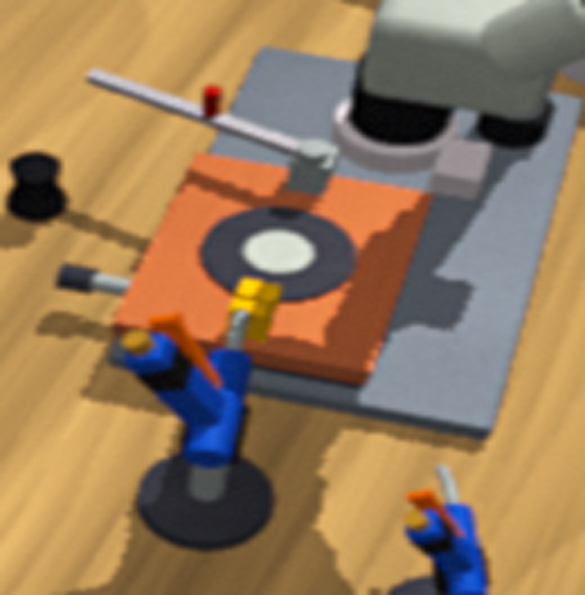

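The crops match the medium gun: base at top (251,181), grip cap (253,182), trigger tip (242,183). Spot is at top (179,189), knob (141,216), bar tip (136,250), catch (205,182). The bar is open, reaching past the loupe side.

```bash
cat >h2.py <<'E'
from h import *
E
python3 - <<'E'
from h import *
np.set_printoptions(precision=1,suppress=True)
t=load("top0");s=load("scene0")
T=lambda x,y:(120+x/4.5-.4,120+y/4.2-.4)
S=lambda x,y:(235+x/4.5-.4,80+y/3.5-.4)
print("spot",plane(t,T(265,290),64),plane(s,(296.5,151.4),64))
print("disc l/r",plane(t,T(190,290),64),plane(t,T(343,290),64))
print("puck top z34",plane(t,(349.6,250),27),plane(s,(151.1,286.2),24))
print("red",plane(t,(322.8,247.2),27),plane(s,(171.9,259.9),24))
print("knob",tri(t,T(95,401),s,S(212,93)), "tip",plane(t,T(74,548),109),plane(s,S(92,76),109),"hinge",plane(t,T(126,290),109),plane(s,S(318,152),109))
print("catch",plane(t,T(383,264),112),plane(s,(291.4,166.6),110))
print("stage corners z60",plane(t,T(405,164),60),plane(t,T(431,390),60),plane(t,T(124,426),60),"base corners z20",plane(t,T(407,68),20),plane(t,T(442,396),20))
print("barrel f/b",plane(t,T(500,235),130),plane(t,T(636,210),130))
print("base l r",plane(t,T(528,255),10),plane(t,T(646,255),10),"ctr scene",plane(s,S(205,500),10),plane(s,S(138,500),10),plane(s,S(273,500),10))
for n,c in(("big",(390,425)),("small",(410,205))):pass
print("gripend",tri(t,T(600,262),s,S(138,343)))
print("trigtip",tri(t,T(546,267),s,S(166,322)))
print("nozzle",tri(t,T(425,258),s,S(240,312)))
E
```

```text
spot [643.4 189.5  64. ] [645.1 189.1  64. ]
disc l/r [643.8 242.5  64. ] [643.  134.3  64. ]
puck top z34 [ 446.5 -355.7   27. ] [ 448.5 -357.8   24. ]
red [ 456.1 -270.1   27. ] [ 459.9 -272.9   24. ]
knob (array([552.1, 287.1, 135.3]), np.float64(0.19491110121858468)) tip [449.4 304.3 109. ] [453.4 300.3 109. ] hinge [636.2 276.  109. ] [639.6 272.9 109. ]
catch [653.8 100.5 112. ] [661.2  90.9 110. ]
stage corners z60 [741.8  91.9  60. ] [566.8  71.8  60. ] [541.2 286.6  60. ] base corners z20 [830.7  95.6  20. ] [566.7  67.6  20. ]
barrel f/b [671.2  19.6 130. ] [689.1 -72.5 130. ]
base l r [679.6   5.7  10. ] [679.  -81.6  10. ] ctr scene [683.7 -40.1  10. ] [643.7 -57.5  10. ] [724.2 -22.3  10. ]
gripend (array([635.2, -47.7, 215. ]), np.float64(0.5513306047697039))
trigtip (array([636.5, -12.5, 197.2]), np.float64(1.933038101459726))
nozzle (array([656.8,  71.3, 120.7]), np.float64(0.45465428425399473))
```

```bash
cat >> h.py <<'E'
from scipy.linalg import logm,expm
from scipy.spatial.transform import Rotation as Ro
np.set_printoptions(precision=1,suppress=True)
def pose(P,yaw,lean):
    T=np.eye(4);T[:3,:3]=(Ro.from_euler("z",yaw)*Ro.from_euler("x",np.pi)*Ro.from_euler("y",lean)).as_matrix()
    T[:3,3]=np.array(P)-180*T[:3,2];return T
def cur(s):
    T=np.eye(4);T[:3,:3]=Ro.from_euler("xyz",s["eef_rot"]).as_matrix();T[:3,3]=s["eef_pos"];return T
def rows(A,B,n):
    "n equal rows (screw) from pose A to B"
    L=expm(np.real(logm(np.linalg.inv(A)@B))/n)
    print(n,"x dp",L[:3,3].round(2).tolist(),"rot",Ro.from_matrix(L[:3,:3]).as_rotvec().round(4).tolist(),"| grasp path z",[round(float((A@np.linalg.matrix_power(L,k)@[0,0,180,1])[2])) for k in range(0,n+1,2)])
def gp(s): return (cur(s)@[0,0,180,1])[:3]
E
python3 - <<'E'
from station import bot
from h import *
t=load("top0");s=load("scene0")
print("white",plane(t,(343,225),34),plane(s,(181.8,289.8),34),"loupe",plane(t,(168.6,253.8),40))
print("bottle",plane(s,(244.3,290.4),170))
a=t["color"];cv2.imwrite("pics/p.png",cv2.resize(a[205:295,300:380],(640,600),interpolation=cv2.INTER_CUBIC))
A=cur(bot.state());P=[447.5,-356.7,27]
B=pose([447.5-70,-356.7+14,127],-.2,.61)   # back along tool
B=pose(np.array(P)-110*pose(P,-.2,.61)[:3,2],-.2,.61)
rows(A,B,14);rows(B,pose(P,-.2,.61),8);print(B[:3,3],pose(P,-.2,.61)[:3,3])
E
```

```text
white [ 526.2 -336.4   34. ] [ 529.8 -336.5   34. ] loupe [438.8 220.4  40. ]
bottle [ 700.1 -314.5  170. ]
14 x dp [6.13, -19.88, 11.81] rot [-0.0106, 0.0427, 0.0335] | grasp path z [224, 201, 180, 162, 146, 133, 123, 117]
8 x dp [-0.0, -0.0, 13.75] rot [-0.0, -0.0, 0.0] | grasp path z [117, 95, 72, 50, 27]
[ 284.7 -323.7  264.7] [ 346.4 -336.2  174.5]
```

View pics/p.png

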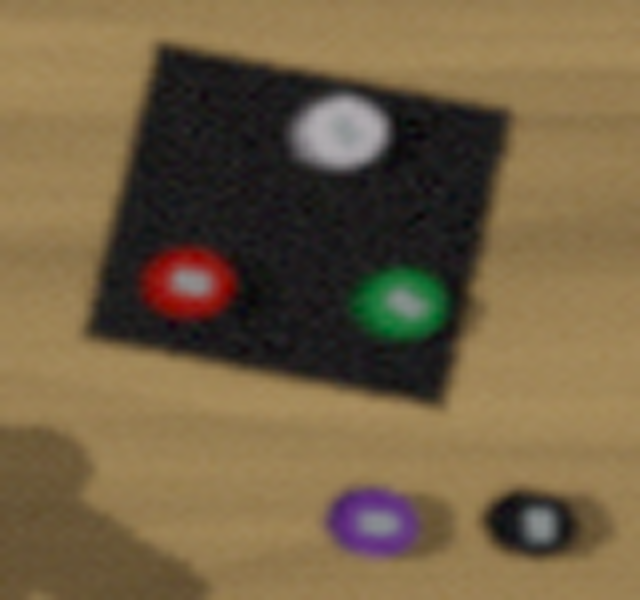

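Pictured: green puck at top-view (349.6,250), with red at (323,247) and white at (343,222). The decoys, purple (347,283) and black (366,283), stand off the mat. I'm choosing green, and of the guns the 88 mm base one.

```bash
python3 - <<'E'
from station import bot
from h import *
A=cur(bot.state());P=[447.5,-356.7,27]
B=pose(np.array(P)-75*pose(P,-.2,.61)[:3,2],-.2,.61)
rows(A,B,16);rows(B,pose(P,-.2,.61),6)
E
```

```text
16 x dp [5.98, -17.18, 12.44] rot [-0.0093, 0.0374, 0.0293] | grasp path z [224, 200, 177, 156, 138, 121, 107, 96, 88]
6 x dp [-0.0, -0.0, 12.5] rot [-0.0, -0.0, 0.0] | grasp path z [88, 68, 47, 27]
```

Request:
{"fn": "drive_tool", "kwargs": {"deltas": [{"jaw": 0.7,"dp": [6,-17.2,12.4],"delta_rot": [-0.0093,0.0374,0.0293]},{"jaw": 0.7,"dp": [6,-17.2,12.4],"delta_rot": [-0.0093,0.0374,0.0293]},{"jaw": 0.7,"dp": [6,-17.2,12.4],"delta_rot": [-0.0093,0.0374,0.0293]},{"jaw": 0.7,"dp": [6,-17.2,12.4],"delta_rot": [-0.0093,0.0374,0.0293]},{"jaw": 0.7,"dp": [6,-17.2,12.4],"delta_rot": [-0.0093,0.0374,0.0293]},{"jaw": 0.7,"dp": [6,-17.2,12.4],"delta_rot": [-0.0093,0.0374,0.0293]},{"jaw": 0.7,"dp": [6,-17.2,12.4],"delta_rot": [-0.0093,0.0374,0.0293]},{"jaw": 0.7,"dp": [6,-17.2,12.4],"delta_rot": [-0.0093,0.0374,0.0293]}]}}

```text
clock: 0.77
eef_pos: [210.8, -455.6, 309.3]
eef_rot: [3.102, -0.306, 0.052]
ft_force: [1.2, -0.2, -0.5]
opening: 0.7
gripper_force: 0.0
```

Request:
{"fn": "drive_tool", "kwargs": {"deltas": [{"jaw": 0.7,"dp": [6,-17.2,12.4],"delta_rot": [-0.0093,0.0374,0.0293]},{"jaw": 0.7,"dp": [6,-17.2,12.4],"delta_rot": [-0.0093,0.0374,0.0293]},{"jaw": 0.7,"dp": [6,-17.2,12.4],"delta_rot": [-0.0093,0.0374,0.0293]},{"jaw": 0.7,"dp": [6,-17.2,12.4],"delta_rot": [-0.0093,0.0374,0.0293]},{"jaw": 0.7,"dp": [6,-17.2,12.4],"delta_rot": [-0.0093,0.0374,0.0293]},{"jaw": 0.7,"dp": [6,-17.2,12.4],"delta_rot": [-0.0093,0.0374,0.0293]},{"jaw": 0.7,"dp": [6,-17.2,12.4],"delta_rot": [-0.0093,0.0374,0.0293]},{"jaw": 0.7,"dp": [6,-17.2,12.4],"delta_rot": [-0.0093,0.0374,0.0293]},{"jaw": 0.7,"dp": [0,0,0],"delta_rot": [0,0,0]},{"jaw": 0.7,"dp": [0,0,0],"delta_rot": [0,0,0]}]}}

```text
clock: 1.6
eef_pos: [304.8, -334.4, 246.7]
eef_rot: [-3.131, -0.6, -0.2]
ft_force: [0.1, -1.5, 0.1]
opening: 0.699
gripper_force: 0.0
```

```bash
python3 - <<'E'
from station import bot
from h import *
c=bot.camera("wrist");np.savez("pics/w1.npz",**c);cv2.imwrite("pics/w1.png",c["color"])
s=bot.state();A=cur(s);P=[447.5,-356.7,27];print(s["clock"],s["qpos"].round(2),gp(s),s["eef_rot"],s["opening"],s["ft_force"])
B=pose(P,-.2,.61);print((A[:3,:3].T@(B[:3,:3])).round(3));rows(A,B,6)
for b in blobs(c,(45,100,30),(80,255,255))[0]: print(b, plane(c,b[0],30))
print("expect px",proj(c,[447.5,-356.7,34]))
b,l=blobs(c,(45,100,30),(80,255,255))
E
```

```text
1.65 [ 1.4  0.4 -0.6  2.3 -1.2  0.2  0.3] [ 404.4 -353.4   98.2] [-3.1 -0.6 -0.2] 0.6966949382723678 [ 0.1 -0.6  0.4]
[[ 1.  0.  0.]
 [-0.  1.  0.]
 [-0. -0.  1.]]
6 x dp [-1.17, -1.09, 13.84] rot [-0.0016, 0.0017, -0.0004] | grasp path z [98, 74, 51, 27]
(array([256. , 209.4]), [238, 189, 37, 41, 1039]) [ 445.5 -356.7   30. ]
expect px [255.5 205.9]
```

View pics/w1.png

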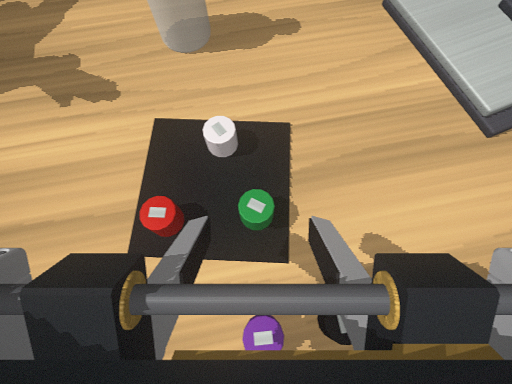

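The wrist view shows the green puck centred between the open fingers at (256,209). Red is at (161,215) and white at (220,135), both clear. However, q5 and q6 are at their limits, so I'll check the arm geometry before going on.

```bash
cat > kin.py <<'E'
from h import *
from scipy.optimize import least_squares
import itertools
def rz(a): M=np.eye(4);M[:3,:3]=Ro.from_euler("z",a).as_matrix();return M
def ry(a): M=np.eye(4);M[:3,:3]=Ro.from_euler("y",a).as_matrix();return M
def tz(a): M=np.eye(4);M[2,3]=a;return M
def fk(q,p,sg):
    h,l1,l2,d,y0=p
    return rz(sg[0]*q[0])@tz(h)@ry(q[1])@rz(sg[1]*q[2])@tz(l1)@ry(q[3])@rz(sg[2]*q[4])@tz(l2)@ry(q[5])@rz(sg[3]*q[6]+y0)@tz(d)
E
python3 - <<'E'
from station import bot
from kin import *
s=bot.state();print(s["qpos"].round(4).tolist())
D=[([1.244491,0.41801098,-0.01030225,1.61414588,0.00472133,1.11068465,-0.05299631],cur(dict(eef_pos=[175.576,-599.707,404.014],eef_rot=[-3.14037,.00011,.284826]))),(s["qpos"],cur(s))]
best=[]
for sg in itertools.product((-1,1),repeat=4):
  for y in(0,1.57,3.14,-1.57):
    f=lambda p:np.concatenate([np.r_[(fk(q,p,sg)-T)[:3,3],100*(fk(q,p,sg)-T)[:3,:3].ravel()] for q,T in D])
    r=least_squares(f,[350,450,450,150,y]);best.append((r.cost,sg,r.x))
best.sort(key=lambda b:b[0])
for b in best[:3]:print(b)
E
```

```text
[1.3792, 0.3761, -0.5706, 2.2796, -1.1927, 0.1889, 0.2635]
(np.float64(483.8198237310536), (-1, -1, -1, -1), array([188.2, 558. , 447. ,  98.6,   1.6]))
(np.float64(483.81982373105484), (-1, -1, -1, -1), array([188.2, 558. , 447. ,  98.6,   1.6]))
(np.float64(483.81982373105546), (-1, -1, -1, -1), array([188.2, 558. , 447. ,  98.6,   1.6]))
```

```bash
cat >> kin.py <<'E'
p0=np.array([188.2,558,447,98.6,1.57]);sg0=(-1,)*4
lo=np.array([-2.81,-.39,-1.27,.06,-1.19,.19,-2.82]);hi=np.array([2.81,2.02,1.25,2.57,4.33,2,2.82])
def ik(T,q0,p=p0,m=.06):
    f=lambda q:np.r_[(fk(q,p,sg0)-T)[:3,3],200*(fk(q,p,sg0)-T)[:3,:3].ravel(),.5*(q-q0)]
    r=least_squares(f,np.clip(q0,lo+m+.01,hi-m-.01),bounds=(lo+m,hi-m));e=fk(r.x,p,sg0)-T
    return r.x,np.linalg.norm(e[:3,3]),np.abs(e[:3,:3]).max()
E
python3 - <<'E'
from kin import *
q0=np.array([1.38,.376,-.57,2.28,-1.19,.19,.26]);seeds=[q0,np.array([.7,.6,0,1.8,0,.8,.3]),np.array([0.7,.6,0,1.8,1.57,.8,-1.3]),np.array([.7,.6,.0,1.8,3.14,.5,0]),np.array([.7,.6,0,1.8,0,.8,-2])]
def best(P,y,l):
    r=[ik(pose(P,y,l),q) for q in seeds];return min(r,key=lambda a:a[1]+300*a[2])
print("place")
for z in(87,132,180):
  for l in(.5,.61,.7):
    q,e,er=best([644,189.3,z],.113,l);print(z,l,q.round(2),round(e,1),round(er,3))
print("knob"); q,e,er=best([552,287,132],.113,.61);print(q.round(2),e,er)
q,e,er=best([530,245,132],.113,.61);print(q.round(2),e,er)
print("gun");q,e,er=best([650,-45,195],.19,.5);print(q.round(2),e,er)
print("pick")
for y in(.9,.5,.2,-.2,-.6,-1,-1.5,-2.2,2.2):
    for l in(.5,.61):
        q,e,er=best([447.5,-356.7,27],y,l);q2,e2,er2=best([447.5,-356.7,107],y,l);print(y,l,q.round(2),round(e,1),round(er,3),"up",round(e2,1),round(er2,3))
E
```

```text
place
87 0.5 [-0.1  0.5 -0.3  2.   0.9  0.3 -2.6] 0.0 0.0
87 0.61 [-0.9  0.6  0.7  2.  -1.1  0.2 -0.8] 10.3 0.052
87 0.7 [-0.2  0.5 -0.1  2.1  2.2  0.2  2.4] 0.0 0.0
132 0.5 [-0.   0.5 -0.4  1.9  0.8  0.4 -2.5] 0.0 0.0
132 0.61 [-0.9  0.5  0.8  2.  -1.1  0.2 -0.7] 0.2 0.001
132 0.7 [-0.2  0.4 -0.2  2.1  1.8  0.2  2.8] 2.0 0.009
180 0.5 [ 0.1  0.4 -0.5  1.9  0.7  0.5 -2.4] 0.0 0.0
180 0.61 [-0.   0.4 -0.4  2.   0.9  0.3 -2.6] 0.0 0.0
180 0.7 [-1.   0.5  0.9  2.  -1.1  0.2 -0.7] 3.1 0.014
knob
[-0.8  0.4  0.3  2.1  0.8  0.2 -2.8] 5.92914182178367 0.02587636488825662
[-1.4  0.5  1.1  2.2 -1.1  0.2 -0.9] 3.740299903940987 0.015635521879335035
gun
[ 0.6  0.4 -0.6  1.9  0.1  0.4 -1.4] 0.0005502526043094258 3.433206124517363e-06
pick
0.9 0.5 [ 1.1  0.7 -0.3  1.9 -0.5  0.8  0.6] 0.0 0.0 up 0.0 0.0
0.9 0.61 [ 1.2  0.7 -0.3  1.9 -0.5  0.8  0.7] 0.0 0.0 up 0.0 0.0
0.5 0.5 [ 1.2  0.6 -0.3  2.  -0.6  0.5  0.4] 0.0 0.0 up 0.0 0.0
0.5 0.61 [ 1.3  0.7 -0.5  2.  -0.7  0.5  0.5] 0.0 0.0 up 0.0 0.0
0.2 0.5 [ 1.1  0.6 -0.3  2.1 -0.8  0.3  0.3] 0.0 0.0 up 0.0 0.0
0.2 0.61 [ 1.3  0.6 -0.6  2.1 -1.   0.3  0.5] 0.0 0.0 up 0.0 0.0
-0.2 0.5 [ 1.5  0.7 -0.9  2.2  1.5  0.2 -2.4] 0.0 0.0 up 0.0 0.0
-0.2 0.61 [ 1.6  0.9 -1.2  2.3  1.9  0.4 -2.7] 0.0 0.0 up 0.0 0.0
-0.6 0.5 [0.4 0.5 0.4 2.2 4.3 0.2 0.5] 1.3 0.006 up 0.0 0.0
-0.6 0.61 [0.4 0.5 0.3 2.3 3.8 0.3 1. ] 0.0 0.0 up 4.6 0.02
-1 0.5 [-0.   0.6  0.8  2.2  4.3  0.2 -0.1] 6.8 0.029 up 0.0 0.0
-1 0.61 [-0.   0.6  0.8  2.3  3.8  0.2  0.4] 0.0 0.0 up 11.2 0.045
-1.5 0.5 [-0.3  0.8  1.1  2.1 -1.   0.4 -1.7] 0.0 0.0 up 0.0 0.0
-1.5 0.61 [-0.3  0.9  1.1  2.2 -1.1  0.3 -1.6] 0.0 0.0 up 0.0 0.0
-2.2 0.5 [ 0.7  0.7 -0.3  1.9  0.9  1.   2.3] 0.0 0.0 up 0.0 0.0
-2.2 0.61 [ 0.6  0.7 -0.3  1.9  0.9  1.   2.2] 0.0 0.0 up 0.0 0.0
2.2 0.5 [ 0.9  0.8 -0.3  1.6  0.1  1.3  1.2] 0.0 0.0 up 0.0 0.0
2.2 0.61 [ 0.9  0.8 -0.3  1.5  0.1  1.4  1.2] 0.0 0.0 up 0.0 0.0
```

```bash
python3 - <<'E'
from kin import *
import warnings
seeds=[np.array([.7,.5,0,1.9,b,.6,c]) for b in(-.5,.5,1.2) for c in (-1.5,)]
def best(P,y,l):
    out=[]
    for sd in seeds:
        sd=sd.copy();sd[0]=-np.arctan2(P[1],P[0])
        for m in(.35,.25,.15,.06):
            q,e,er=ik(pose(P,y,l),sd,m=m)
            if e<1 and er<.005: out.append((m,q));break
    return max(out,key=lambda a:a[0]) if out else None
for nm,P,ys,ls in(("place",[644,189.3,87],(.113,.4,.6,.8),(.45,.5,.55)),("close",[644,189.3,132],(.113,.4,.6),(.45,.5)),("knob",[552,287,132],(.113,.5,.9),(.2,.45)),("gun",[650,-45,195],(.19,),(.5,)),("pick",[447.5,-356.7,27],(.6,.2,-.1),(.45,.5,.55))):
  for y in ys:
    for l in ls:
      b=best(P,y,l);print(nm,y,l,None if b is None else (b[0],b[1].round(2).tolist()))
E
```

```text
place 0.113 0.45 (0.15, [-0.77, 0.57, 0.61, 1.95, -0.74, 0.34, -1.11])
place 0.113 0.5 (0.15, [-0.87, 0.6, 0.74, 1.98, -1.04, 0.34, -0.84])
place 0.113 0.55 (0.06, [-0.83, 0.57, 0.67, 2.01, -1.13, 0.25, -0.74])
place 0.4 0.45 (0.25, [0.3, 0.62, -0.79, 1.95, 1.03, 0.44, -2.34])
place 0.4 0.5 (0.25, [0.36, 0.65, -0.87, 1.98, 1.23, 0.44, -2.53])
place 0.4 0.55 (0.15, [0.31, 0.61, -0.78, 2.02, 1.34, 0.34, -2.65])
place 0.6 0.45 (0.25, [-0.49, 0.52, 0.37, 1.94, -0.92, 0.44, -0.38])
place 0.6 0.5 (0.25, [0.47, 0.71, -0.98, 1.97, 1.13, 0.44, -2.19])
place 0.6 0.55 (0.15, [0.45, 0.68, -0.92, 2.0, 1.2, 0.34, -2.26])
place 0.8 0.45 (0.25, [-0.22, 0.51, 0.05, 1.91, -0.71, 0.44, -0.35])
place 0.8 0.5 (0.25, [-0.26, 0.51, 0.12, 1.94, -0.93, 0.44, -0.13])
place 0.8 0.55 (0.15, [-0.07, 0.51, -0.11, 1.96, -0.9, 0.34, -0.12])
close 0.113 0.45 (0.25, [-0.86, 0.53, 0.73, 1.91, -0.68, 0.44, -1.17])
close 0.113 0.5 (0.25, [-0.97, 0.57, 0.88, 1.95, -0.94, 0.44, -0.94])
close 0.4 0.45 (0.35, [0.39, 0.59, -0.92, 1.92, 0.94, 0.54, -2.26])
close 0.4 0.5 (0.25, [-0.71, 0.48, 0.61, 1.95, -0.94, 0.44, -0.6])
clo
[... 504 characters left out ...]
0.38, 0.1, 2.0, -0.63, 0.44, -0.51])
gun 0.19 0.5 (0.35, [-0.29, 0.36, 0.54, 1.93, -0.74, 0.54, -0.63])
pick 0.6 0.45 (0.35, [1.25, 0.64, -0.5, 1.99, -0.3, 0.54, 0.13])
pick 0.6 0.5 (0.35, [1.29, 0.65, -0.53, 1.99, -0.37, 0.54, 0.21])
pick 0.6 0.55 (0.35, [1.34, 0.68, -0.56, 2.0, -0.41, 0.54, 0.27])
pick 0.2 0.45 (0.25, [0.92, 0.54, -0.08, 2.1, -0.92, 0.44, 0.31])
pick 0.2 0.5 (0.15, [1.16, 0.57, -0.36, 2.11, -0.8, 0.34, 0.24])
pick 0.2 0.55 (0.15, [1.2, 0.58, -0.39, 2.13, -0.95, 0.34, 0.41])
pick -0.1 0.45 (0.15, [1.52, 0.74, -0.99, 2.16, 1.22, 0.34, -2.01])
pick -0.1 0.5 (0.15, [1.58, 0.79, -1.05, 2.18, 1.41, 0.34, -2.16])
pick -0.1 0.55 (0.15, [1.62, 0.83, -1.09, 2.21, 1.58, 0.34, -2.31])
```

```bash
python3 - <<'E'
from station import bot
from h import *
s=bot.state();P=np.array([447.,-356.7,28]);E=pose(P,.5,.47);B=pose(P-70*E[:3,2],.5,.47)
rows(cur(s),B,9);rows(B,E,6)
E
```

```text
9 x dp [3.55, 9.13, 1.64] rot [0.0386, -0.0142, -0.0671] | grasp path z [98, 97, 95, 93, 91]
6 x dp [0.0, -0.0, 11.67] rot [0.0, -0.0, -0.0] | grasp path z [90, 70, 49, 28]
```

Request:
{"fn": "drive_tool", "kwargs": {"deltas": [{"jaw": 0.7,"dp": [3.55,9.13,1.64],"delta_rot": [0.0386,-0.0142,-0.0671]},{"jaw": 0.7,"dp": [3.55,9.13,1.64],"delta_rot": [0.0386,-0.0142,-0.0671]},{"jaw": 0.7,"dp": [3.55,9.13,1.64],"delta_rot": [0.0386,-0.0142,-0.0671]},{"jaw": 0.7,"dp": [3.55,9.13,1.64],"delta_rot": [0.0386,-0.0142,-0.0671]},{"jaw": 0.7,"dp": [3.55,9.13,1.64],"delta_rot": [0.0386,-0.0142,-0.0671]},{"jaw": 0.7,"dp": [3.55,9.13,1.64],"delta_rot": [0.0386,-0.0142,-0.0671]},{"jaw": 0.7,"dp": [3.55,9.13,1.64],"delta_rot": [0.0386,-0.0142,-0.0671]},{"jaw": 0.7,"dp": [3.55,9.13,1.64],"delta_rot": [0.0386,-0.0142,-0.0671]},{"jaw": 0.7,"dp": [3.55,9.13,1.64],"delta_rot": [0.0386,-0.0142,-0.0671]},{"jaw": 0.7,"dp": [0,0,0],"delta_rot": [0,0,0]}]}}

```text
clock: 2.48
eef_pos: [348.8, -412.0, 251.3]
eef_rot: [3.14, -0.469, 0.505]
ft_force: [0.1, -0.3, -0.7]
opening: 0.7
gripper_force: 0.0
```

```bash
python3 - <<'E'
from station import bot
from h import *
s=bot.state();P=np.array([447.,-356.7,28]);E=pose(P,.5,.47);B=pose(P-70*E[:3,2],.5,.47)
print(s["qpos"].round(2).tolist(),gp(s));rows(cur(s),B,1);rows(cur(s),E,6)
c=bot.camera("wrist");b=blobs(c,(45,100,30),(80,255,255));m=b[0][0];print(m)
i=b[1][int(m[0][1]),int(m[0][0])];
ys,xs=np.where(b[1]>0);print(plane(c,(xs.mean(),ys.min()+6),34),plane(c,m[0],26))
E
```

```text
[1.15, 0.5, -0.28, 1.96, -0.53, 0.69, 0.25] [ 420.1 -373.    90.7]
1 x dp [-0.63, -1.5, 0.13] rot [-0.0003, 0.0015, 0.004] | grasp path z [91]
6 x dp [-0.1, -0.25, 11.69] rot [-0.0001, 0.0002, 0.0007] | grasp path z [91, 70, 49, 28]
(array([258.2, 207.3]), [239, 187, 39, 41, 1030])
[ 457.4 -351.7   34. ] [ 447.9 -356.9   26. ]
```

Joints now have comfortable margin. Descending and gripping.

Request:
{"fn": "drive_tool", "kwargs": {"deltas": [{"jaw": 0.7,"dp": [-0.1,-0.25,11.7],"delta_rot": [0,0,0]},{"jaw": 0.7,"dp": [-0.1,-0.25,11.7],"delta_rot": [0,0,0]},{"jaw": 0.7,"dp": [-0.1,-0.25,11.7],"delta_rot": [0,0,0]},{"jaw": 0.7,"dp": [-0.1,-0.25,11.7],"delta_rot": [0,0,0]},{"jaw": 0.7,"dp": [-0.1,-0.25,11.7],"delta_rot": [0,0,0]},{"jaw": 0.7,"dp": [-0.1,-0.25,11.7],"delta_rot": [0,0,0]},{"jaw": 0.7,"dp": [0,0,0],"delta_rot": [0,0,0]},{"jaw": 0.5,"dp": [0,0,0],"delta_rot": [0,0,0]},{"jaw": 0.3,"dp": [0,0,0],"delta_rot": [0,0,0]},{"jaw": 0.3,"dp": [0,0,0],"delta_rot": [0,0,0]}], "squeeze": 15}}

```text
clock: 3.37
eef_pos: [374.6, -394.4, 188.4]
eef_rot: [3.14, -0.469, 0.503]
ft_force: [0.6, 0.2, 0.1]
opening: 0.523
gripper_force: 0.0
```

Request:
{"fn": "drive_tool", "kwargs": {"deltas": [{"jaw": 0.25,"dp": [0,0,0],"delta_rot": [0,0,0]},{"jaw": 0.25,"dp": [0,0,0],"delta_rot": [0,0,0]},{"jaw": 0.25,"dp": [0,0,0],"delta_rot": [0,0,0]}]}}

```text
clock: 3.62
eef_pos: [374.7, -394.3, 188.4]
eef_rot: [3.14, -0.469, 0.503]
ft_force: [-1.3, -0.6, 2.8]
opening: 0.335
gripper_force: 15.0
```

```bash
python3 - <<'E'
from station import bot
from h import *
s=bot.state();A=cur(s);print(s["qpos"].round(2).tolist(),gp(s),s["opening"],s["gripper_force"],s["ft_force"])
# waypoints: lift, then travel, above spot, descend
E=pose([644,189.3,91],.4,.47)
up=A.copy();up[2,3]+=130
hi=E.copy();hi[2,3]+=60; pre=hi.copy();pre[:3,3]-=80*np.array([np.cos(.4),np.sin(.4),0]) ;pre[2,3]+=10
rows(A,up,6);
for n in(18,20): rows(up,pre,n)
L=expm(np.real(logm(np.linalg.inv(up)@pre))/20)
print([((up@np.linalg.matrix_power(L,k))@[0,0,180,1])[:3].round().tolist() for k in range(0,21,4)],pre[:3,3])
E
```

```text
[1.12, 0.61, -0.31, 1.98, -0.56, 0.55, 0.28] [ 446.1 -355.3   27.8] 0.33471985445140473 15.000482350587845 [-1.3 -0.6  2.8]
6 x dp [9.79, 0.03, -19.33] rot [0.0, 0.0, -0.0] | grasp path z [28, 71, 114, 158]
18 x dp [16.78, -23.07, 8.3] rot [-0.0025, 0.0, 0.0051] | grasp path z [158, 158, 158, 159, 159, 159, 160, 160, 161, 161]
20 x dp [15.1, -20.77, 7.47] rot [-0.0023, 0.0, 0.0046] | grasp path z [158, 158, 158, 159, 159, 159, 160, 160, 160, 161, 161]
[[446.0, -355.0, 158.0], [467.0, -252.0, 158.0], [489.0, -148.0, 159.0], [514.0, -46.0, 160.0], [541.0, 57.0, 160.0], [570.0, 158.0, 161.0]] [495.2 126.4 321.5]
```

```bash
python3 - <<'E'
from h import *
t=load("top0");s=load("scene0")
print("biggun base",plane(t,(250,268),10),plane(s,(190,187),10),"cap",tri(t,(248.5,301),s,(150.5,115)),"barrel ends",plane(t,(221,273),170),plane(t,(266,273),170),"nozzle",plane(t,(194.5,274.5),170),"trig",tri(t,(231,297),s,(167,109)))
E
```

```text
biggun base [392.1 -36.3  10. ] [379.  -35.2  10. ] cap (array([314.9, -35.3, 291.7]), np.float64(0.2664381817224595)) barrel ends [381.5  44.2 170. ] [380.5 -83.3 170. ] nozzle [377.9 119.2 170. ] trig (array([326.2,  12. , 274.6]), np.float64(3.152170943406951))
```

```bash
python3 - <<'E'
from station import bot
from kin import *
s=bot.state();A=cur(s)
up=A.copy();up[2,3]+=240
u=np.array([np.cos(.4),np.sin(.4),0])
pre=pose(np.array([644,189.3,268])-80*u,.4,.47)
rows(A,up,8);rows(up,pre,20)
q=s["qpos"]
L=expm(np.real(logm(np.linalg.inv(up)@pre))/20)
for k in range(0,21,5):
    q,e,er=ik(up@np.linalg.matrix_power(L,k),q);print(q.round(2).tolist(),round(e,1),((up@np.linalg.matrix_power(L,k))@[0,0,180,1])[:3])
E
```

```text
8 x dp [13.56, 0.04, -26.76] rot [0.0, 0.0, -0.0] | grasp path z [28, 88, 148, 208, 268]
20 x dp [15.03, -20.77, 7.6] rot [-0.0023, 0.0, 0.0046] | grasp path z [268, 268, 268, 268, 268, 268, 268, 268, 268, 268, 268]
[1.12, 0.26, -0.28, 1.81, -0.46, 1.02, 0.01] 0.0 [ 446.1 -355.3  267.8]
[0.99, 0.14, -0.36, 1.97, -0.48, 0.89, -0.18] 0.0 [ 472.2 -225.8  267.8]
[0.83, 0.07, -0.48, 2.05, -0.45, 0.75, -0.48] 0.0 [501.6 -97.  267.8]
[0.59, 0.08, -0.58, 2.04, -0.27, 0.62, -0.93] 0.0 [534.3  31.  267.9]
[0.24, 0.16, -0.54, 1.95, 0.05, 0.58, -1.48] 0.0 [570.3 158.1 268. ]
```

Request:
{"fn": "drive_tool", "kwargs": {"deltas": [{"jaw": 0.25,"dp": [6.8,0,-13.4],"delta_rot": [0,0,0]},{"jaw": 0.25,"dp": [13.6,0,-26.8],"delta_rot": [0,0,0]},{"jaw": 0.25,"dp": [13.6,0,-26.8],"delta_rot": [0,0,0]},{"jaw": 0.25,"dp": [13.6,0,-26.8],"delta_rot": [0,0,0]},{"jaw": 0.25,"dp": [13.6,0,-26.8],"delta_rot": [0,0,0]},{"jaw": 0.25,"dp": [13.6,0,-26.8],"delta_rot": [0,0,0]},{"jaw": 0.25,"dp": [13.6,0,-26.8],"delta_rot": [0,0,0]},{"jaw": 0.25,"dp": [13.6,0,-26.8],"delta_rot": [0,0,0]},{"jaw": 0.25,"dp": [6.8,0,-13.4],"delta_rot": [0,0,0]},{"jaw": 0.25,"dp": [0,0,0],"delta_rot": [0,0,0]}]}}

```text
clock: 4.45
eef_pos: [375.0, -394.1, 432.1]
eef_rot: [3.135, -0.47, 0.506]
ft_force: [-0.1, -1.0, 0.4]
opening: 0.334
gripper_force: 15.0
```

Request:
{"fn": "drive_tool", "kwargs": {"deltas": [{"jaw": 0.25,"dp": [15,-20.8,7.6],"delta_rot": [-0.0023,0,0.0046]},{"jaw": 0.25,"dp": [15,-20.8,7.6],"delta_rot": [-0.0023,0,0.0046]},{"jaw": 0.25,"dp": [15,-20.8,7.6],"delta_rot": [-0.0023,0,0.0046]},{"jaw": 0.25,"dp": [15,-20.8,7.6],"delta_rot": [-0.0023,0,0.0046]},{"jaw": 0.25,"dp": [15,-20.8,7.6],"delta_rot": [-0.0023,0,0.0046]},{"jaw": 0.25,"dp": [15,-20.8,7.6],"delta_rot": [-0.0023,0,0.0046]},{"jaw": 0.25,"dp": [15,-20.8,7.6],"delta_rot": [-0.0023,0,0.0046]},{"jaw": 0.25,"dp": [15,-20.8,7.6],"delta_rot": [-0.0023,0,0.0046]},{"jaw": 0.25,"dp": [15,-20.8,7.6],"delta_rot": [-0.0023,0,0.0046]},{"jaw": 0.25,"dp": [15,-20.8,7.6],"delta_rot": [-0.0023,0,0.0046]}]}}

```text
clock: 5.28
eef_pos: [427.6, -130.5, 427.6]
eef_rot: [3.142, -0.468, 0.451]
ft_force: [0.2, 0.0, 0.4]
opening: 0.34
gripper_force: 15.0
```

```bash
python3 - <<'E'
from station import bot
from kin import *
s=bot.state();print(s["clock"],s["qpos"].round(2).tolist(),s["qvel"].round(2),gp(s),s["eef_rot"],s["opening"],s["gripper_force"],s["ft_force"])
u=np.array([np.cos(.4),np.sin(.4),0]);pre=pose(np.array([644,189.3,268])-80*u,.4,.47);rows(cur(s),pre,10)
E
```

```text
5.2833 [0.79, 0.02, -0.47, 2.1, -0.47, 0.74, -0.49] [-0.4 -0.1 -0.3  0.1  0.2 -0.3 -0.9] [500.8 -95.1 267. ] [ 3.1 -0.5  0.5] 0.3395684887195652 14.999026358127594 [0.2 0.  0.4]
10 x dp [15.04, -20.57, 7.52] rot [-0.0023, 0.0002, 0.0046] | grasp path z [267, 267, 267, 268, 268, 268]
```

Request:
{"fn": "drive_tool", "kwargs": {"deltas": [{"jaw": 0.25,"dp": [15,-20.6,7.5],"delta_rot": [-0.0023,0,0.0046]},{"jaw": 0.25,"dp": [15,-20.6,7.5],"delta_rot": [-0.0023,0,0.0046]},{"jaw": 0.25,"dp": [15,-20.6,7.5],"delta_rot": [-0.0023,0,0.0046]},{"jaw": 0.25,"dp": [15,-20.6,7.5],"delta_rot": [-0.0023,0,0.0046]},{"jaw": 0.25,"dp": [15,-20.6,7.5],"delta_rot": [-0.0023,0,0.0046]},{"jaw": 0.25,"dp": [15,-20.6,7.5],"delta_rot": [-0.0023,0,0.0046]},{"jaw": 0.25,"dp": [15,-20.6,7.5],"delta_rot": [-0.0023,0,0.0046]},{"jaw": 0.25,"dp": [15,-20.6,7.5],"delta_rot": [-0.0023,0,0.0046]},{"jaw": 0.25,"dp": [15,-20.6,7.5],"delta_rot": [-0.0023,0,0.0046]},{"jaw": 0.25,"dp": [15,-20.6,7.5],"delta_rot": [-0.0023,0,0.0046]}]}}

```text
clock: 6.12
eef_pos: [494.8, 126.3, 428.4]
eef_rot: [-3.142, -0.469, 0.4]
ft_force: [0.4, -1.3, -1.3]
opening: 0.337
gripper_force: 15.0
```

Request:
{"fn": "drive_tool", "kwargs": {"deltas": [{"jaw": 0.25,"dp": [0,0,0],"delta_rot": [0,0,0]},{"jaw": 0.25,"dp": [0,0,0],"delta_rot": [0,0,0]}]}}

```text
clock: 6.28
eef_pos: [494.6, 126.4, 428.2]
eef_rot: [-3.141, -0.468, 0.403]
ft_force: [-0.4, -0.3, -1.0]
opening: 0.337
gripper_force: 15.0
```

```bash
python3 - <<'E'
from station import bot
from kin import *
c=bot.camera("wrist");np.savez("pics/w2.npz",**c);cv2.imwrite("pics/w2.png",c["color"])
s=bot.state();print(s["clock"],s["qpos"].round(2).tolist(),gp(s),s["eef_rot"],s["opening"])
print("pred px spot",proj(c,[644,189.3,64]),"knob",proj(c,[552,287,139]),"hinge",proj(c,[634.4,273.8,109]))
u=np.array([np.cos(.4),np.sin(.4),0]);S=np.array([644,189.3,0])
low=pose(S-80*u+[0,0,110],.4,.47);E=pose(S+[0,0,95],.4,.47)
rows(cur(s),low,9);rows(low,E,6)
q=s["qpos"]
for T in(cur(s),low,E,pose(S+[0,0,88],.4,.47)): q,e,er=ik(T,q);print(q.round(2).tolist(),round(e,1),er)
E
```

```text
6.3333 [0.36, 0.13, -0.7, 2.0, 0.09, 0.58, -1.55] [569.3 157.  267.6] [-3.1 -0.5  0.4] 0.34210467177358495
pred px spot [260.  188.4] knob [142.9 214.6] hinge [193.8 160.9]
9 x dp [-7.82, -0.09, 15.69] rot [-0.0001, 0.0003, 0.0001] | grasp path z [268, 233, 198, 163, 128]
6 x dp [10.76, -0.0, 8.27] rot [0.0, 0.0, -0.0] | grasp path z [110, 105, 100, 95]
[0.37, 0.18, -0.69, 1.95, 0.11, 0.59, -1.54] 0.0 8.082390706709575e-08
[0.23, 0.41, -0.59, 2.13, 0.69, 0.25, -2.08] 0.0 2.2456146489546747e-05
[0.14, 0.53, -0.54, 1.96, 0.73, 0.31, -2.1] 0.0 5.688384784041656e-07
[0.12, 0.54, -0.52, 1.96, 0.74, 0.29, -2.11] 0.0 2.6564775312820643e-07
```

View pics/w2.png

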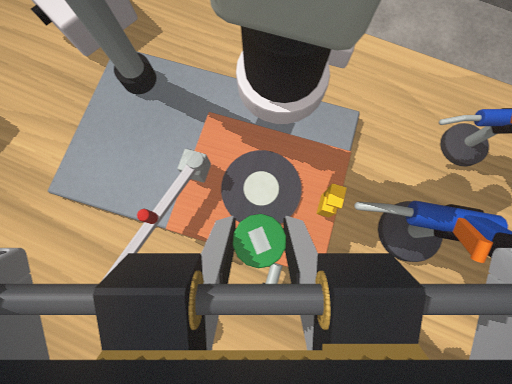

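The wrist view shows the puck held upright at (260,241), the spot at (261,188), the knob at (147,216), the hinge at (194,158) and the catch at (333,200), all close to prediction.

```bash
python3 - <<'E'
from station import bot
from kin import *
s=bot.state()
m=pose([644,189.3,105],.4,.47);rows(cur(s),m,10)
d=m[:3,:3].T@np.array([0,0,-1.]);print("1mm down in tool",d.round(3))
E
```

```text
10 x dp [-0.12, -0.08, 18.18] rot [-0.0001, 0.0002, 0.0001] | grasp path z [268, 235, 203, 170, 138, 105]
1mm down in tool [-0.5 -0.   0.9]
```

Request:
{"fn": "drive_tool", "kwargs": {"deltas": [{"jaw": 0.25,"dp": [-0.1,-0.1,18.2],"delta_rot": [0,0,0]},{"jaw": 0.25,"dp": [-0.1,-0.1,18.2],"delta_rot": [0,0,0]},{"jaw": 0.25,"dp": [-0.1,-0.1,18.2],"delta_rot": [0,0,0]},{"jaw": 0.25,"dp": [-0.1,-0.1,18.2],"delta_rot": [0,0,0]},{"jaw": 0.25,"dp": [-0.1,-0.1,18.2],"delta_rot": [0,0,0]},{"jaw": 0.25,"dp": [-0.1,-0.1,18.2],"delta_rot": [0,0,0]},{"jaw": 0.25,"dp": [-0.1,-0.1,18.2],"delta_rot": [0,0,0]},{"jaw": 0.25,"dp": [-0.1,-0.1,18.2],"delta_rot": [0,0,0]}]}}

```text
clock: 7.0
eef_pos: [554.8, 149.8, 297.7]
eef_rot: [3.141, -0.468, 0.399]
ft_force: [0.3, 0.5, 0.3]
opening: 0.338
gripper_force: 15.0
```

Request:
{"fn": "drive_tool", "kwargs": {"deltas": [{"jaw": 0.25,"dp": [-0.1,-0.1,18.2],"delta_rot": [0,0,0]},{"jaw": 0.25,"dp": [-0.1,-0.1,18.2],"delta_rot": [0,0,0]},{"jaw": 0.25,"dp": [0,0,0],"delta_rot": [0,0,0]},{"jaw": 0.25,"dp": [0,0,0],"delta_rot": [0,0,0]},{"jaw": 0.25,"dp": [0,0,0],"delta_rot": [0,0,0]}]}}

```text
clock: 7.42
eef_pos: [569.3, 157.1, 267.0]
eef_rot: [3.141, -0.469, 0.4]
ft_force: [0.4, -0.5, -0.7]
opening: 0.339
gripper_force: 15.0
```

```bash
python3 - <<'E'
from station import bot
from kin import *
s=bot.state();print(s["clock"],s["qpos"].round(2).tolist(),gp(s),s["eef_rot"].round(3),s["opening"],s["ft_force"])
c=bot.camera("wrist");cv2.imwrite("pics/w3.png",c["color"])
m=pose([644,189.3,90],.4,.47);rows(cur(s),m,6)
print(proj(c,[644,189.3,64]))
E
```

```text
7.4167 [0.02, 0.49, -0.41, 1.96, 0.51, 0.3, -1.93] [644.4 188.6 106.5] [ 3.1 -0.5  0.4] 0.33916656498516884 [ 0.4 -0.5 -0.7]
6 x dp [-1.28, -0.1, 2.44] rot [0.0001, 0.0001, -0.0001] | grasp path z [106, 101, 95, 90]
[258.2 244.8]
```

Request:
{"fn": "drive_tool", "kwargs": {"deltas": [{"jaw": 0.25,"dp": [-1.3,-0.1,2.4],"delta_rot": [0,0,0]},{"jaw": 0.25,"dp": [-1.3,-0.1,2.4],"delta_rot": [0,0,0]},{"jaw": 0.25,"dp": [-1.3,-0.1,2.4],"delta_rot": [0,0,0]},{"jaw": 0.25,"dp": [-1.3,-0.1,2.4],"delta_rot": [0,0,0]},{"jaw": 0.25,"dp": [-1.3,-0.1,2.4],"delta_rot": [0,0,0]},{"jaw": 0.25,"dp": [-0.9,-0.1,1.8],"delta_rot": [0,0,0]},{"jaw": 0.25,"dp": [0,0,0],"delta_rot": [0,0,0]},{"jaw": 0.25,"dp": [0,0,0],"delta_rot": [0,0,0]}]}}

```text
clock: 8.13
eef_pos: [568.9, 158.3, 250.6]
eef_rot: [3.141, -0.469, 0.4]
ft_force: [-0.3, -0.4, -0.9]
opening: 0.333
gripper_force: 15.0
```

Request:
{"fn": "drive_tool", "kwargs": {"deltas": [{"jaw": 0.25,"dp": [-0.2,0,0.5],"delta_rot": [0,0,0]},{"jaw": 0.25,"dp": [-0.2,0,0.5],"delta_rot": [0,0,0]},{"jaw": 0.25,"dp": [0,0,0],"delta_rot": [0,0,0]}]}}

```text
clock: 8.38
eef_pos: [569.0, 158.2, 249.6]
eef_rot: [3.141, -0.469, 0.4]
ft_force: [0.2, 0.1, -0.5]
opening: 0.34
gripper_force: 15.0
```

```bash
python3 - <<'E'
from station import bot
from kin import *
s=bot.state();print(s["clock"],s["qpos"].round(2).tolist(),gp(s),s["eef_rot"].round(3),s["opening"],s["ft_force"])
E
```

```text
8.3833 [-0.01, 0.51, -0.37, 1.97, 0.54, 0.26, -1.96] [644.  189.8  89.1] [ 3.1 -0.5  0.4] 0.33954696994956957 [ 0.2  0.1 -0.5]
```

Request:
{"fn": "drive_tool", "kwargs": {"deltas": [{"jaw": 0.25,"dp": [-0.2,0,0.4],"delta_rot": [0,0,0]},{"jaw": 0.25,"dp": [-0.2,0,0.4],"delta_rot": [0,0,0]},{"jaw": 0.25,"dp": [0,0,0],"delta_rot": [0,0,0]}]}}

```text
clock: 8.63
eef_pos: [569.0, 158.2, 248.7]
eef_rot: [3.141, -0.469, 0.4]
ft_force: [-0.9, 0.2, -0.6]
opening: 0.337
gripper_force: 15.0
```

Request:
{"fn": "drive_tool", "kwargs": {"deltas": [{"jaw": 0.25,"dp": [-0.2,0,0.4],"delta_rot": [0,0,0]},{"jaw": 0.25,"dp": [0,0,0],"delta_rot": [0,0,0]}]}}

```text
clock: 8.8
eef_pos: [569.1, 158.2, 248.4]
eef_rot: [3.141, -0.469, 0.4]
ft_force: [0.1, 0.0, 0.2]
opening: 0.338
gripper_force: 15.0
```

Request:
{"fn": "drive_tool", "kwargs": {"deltas": [{"jaw": 0.25,"dp": [-0.2,0,0.4],"delta_rot": [0,0,0]},{"jaw": 0.25,"dp": [0,0,0],"delta_rot": [0,0,0]}]}}

```text
clock: 8.97
eef_pos: [569.1, 158.2, 248.3]
eef_rot: [3.141, -0.47, 0.4]
ft_force: [-4.4, -1.5, 8.5]
opening: 0.339
gripper_force: 15.0
```

Request:
{"fn": "drive_tool", "kwargs": {"deltas": [{"jaw": 0.25,"dp": [-0.2,0,0.4],"delta_rot": [0,0,0]},{"jaw": 0.25,"dp": [0,0,0],"delta_rot": [0,0,0]}]}}

```text
clock: 9.13
eef_pos: [569.2, 158.3, 248.2]
eef_rot: [3.141, -0.47, 0.4]
ft_force: [-7.2, -2.2, 13.2]
opening: 0.337
gripper_force: 15.0
```

Contact. Easing off half a millimetre and opening.

Request:
{"fn": "drive_tool", "kwargs": {"deltas": [{"jaw": 0.25,"dp": [0.3,0,-0.6],"delta_rot": [0,0,0]},{"jaw": 0.37,"dp": [0,0,0],"delta_rot": [0,0,0]},{"jaw": 0.42,"dp": [0,0,0],"delta_rot": [0,0,0]},{"jaw": 0.55,"dp": [0,0,0],"delta_rot": [0,0,0]},{"jaw": 0.65,"dp": [0,0,0],"delta_rot": [0,0,0]},{"jaw": 0.7,"dp": [0,0,0],"delta_rot": [0,0,0]},{"jaw": 0.7,"dp": [0,0,0],"delta_rot": [0,0,0]}]}}

```text
clock: 9.72
eef_pos: [569.0, 158.2, 248.0]
eef_rot: [3.141, -0.469, 0.4]
ft_force: [0.3, -0.1, -0.5]
opening: 0.665
gripper_force: 0.0
```

```bash
python3 - <<'E'
from station import bot
from kin import *
s=bot.state();print(s["clock"],gp(s),s["opening"],s["ft_force"])
c=bot.camera("wrist");cv2.imwrite("pics/w4.png",c["color"])
b,l=blobs(c,(45,100,30),(80,255,255),100);print(b,proj(c,[644,189.3,79]))
# retreat straight back along tool 90mm, then knob approach
A=cur(s);rt=A.copy();rt[:3,3]-=95*A[:3,2]
q=s["qpos"]
K=np.array([552,287,132.]);kn=pose(K,.5,.3);kp=pose(K-60*kn[:3,2],.5,.3)
for T in(rt,kp,kn): q,e,er=ik(T,q);print(q.round(2).tolist(),round(e,1))
rows(A,rt,6);rows(rt,kp,8);rows(kp,kn,5);print((rt@[0,0,180,1])[:3],(kp@[0,0,180,1])[:3])
E
```

```text
9.7167 [644.  189.9  87.4] 0.6654360249738879 [ 0.3 -0.1 -0.5]
[(array([259. , 240.7]), [233, 214, 53, 54, 1821])] [260.  243.2]
[0.2, 0.36, -0.57, 1.99, 0.37, 0.4, -1.77] 0.0
[0.02, 0.35, -0.63, 1.91, 0.35, 0.67, -1.87] 0.0
[-0.06, 0.44, -0.55, 1.93, 0.45, 0.57, -1.95] 0.0
6 x dp [-0.0, 0.0, -15.83] rot [0.0, -0.0, -0.0] | grasp path z [87, 116, 144, 172]
8 x dp [2.77, -14.71, -2.74] rot [0.0047, -0.0211, -0.0116] | grasp path z [172, 176, 180, 185, 189]
5 x dp [0.0, 0.0, 12.0] rot [0.0, -0.0, -0.0] | grasp path z [189, 166, 143]
[604.4 173.2 172.2] [536.4 278.5 189.3]
```

Request:
{"fn": "drive_tool", "kwargs": {"deltas": [{"jaw": 0.7,"dp": [0,0,-8],"delta_rot": [0,0,0]},{"jaw": 0.7,"dp": [0,0,-16],"delta_rot": [0,0,0]},{"jaw": 0.7,"dp": [0,0,-16],"delta_rot": [0,0,0]},{"jaw": 0.7,"dp": [0,0,-16],"delta_rot": [0,0,0]},{"jaw": 0.7,"dp": [0,0,-16],"delta_rot": [0,0,0]},{"jaw": 0.7,"dp": [0,0,-16],"delta_rot": [0,0,0]},{"jaw": 0.7,"dp": [0,0,-8],"delta_rot": [0,0,0]},{"jaw": 0.7,"dp": [0,0,0],"delta_rot": [0,0,0]}]}}

```text
clock: 10.43
eef_pos: [528.9, 141.0, 335.4]
eef_rot: [3.14, -0.471, 0.4]
ft_force: [0.9, -0.6, -0.6]
opening: 0.699
gripper_force: 0.0
```

```bash
python3 - <<'E'
from station import bot
from kin import *
s=bot.state();print(s["clock"],s["qpos"].round(2).tolist(),gp(s),s["ft_force"])
c=bot.camera("wrist");cv2.imwrite("pics/w5.png",c["color"]);np.savez("pics/w5.npz",**c)
b,l=blobs(c,(45,100,30),(80,255,255),100)
m=(l>0).astype(np.uint8);ct=max(cv2.findContours(m,0,2)[0],key=cv2.contourArea);
print(b,"puck mid",plane(c,b[0][0],82),"pred",proj(c,[644,189.3,64]))
for b in blobs(c,(0,150,60),(6,255,255),20)[0]:print("red",b,plane(c,b[0],125))
A=cur(s);K=np.array([552,287,134.]);kn=pose(K,.5,.3);kp=pose(K-50*kn[:3,2],.5,.3)
rows(A,kp,8);rows(kp,kn,4)
E
```

```text
10.4333 [0.19, 0.33, -0.58, 2.01, 0.38, 0.4, -1.81] [604.2 172.6 175. ] [ 0.9 -0.6 -0.6]
[(array([258.5, 199.6]), [242, 181, 34, 37, 789])] puck mid [645.1 190.5  82. ] pred [259.2 204.4]
red (array([ 94.2, 247.1]), [78, 240, 36, 14, 350]) [553.  290.1 125. ]
8 x dp [2.71, -14.76, -1.39] rot [0.0049, -0.0214, -0.0116] | grasp path z [175, 177, 178, 180, 182]
4 x dp [-0.0, 0.0, 12.5] rot [0.0, -0.0, -0.0] | grasp path z [182, 158, 134]
```

View pics/w5.png

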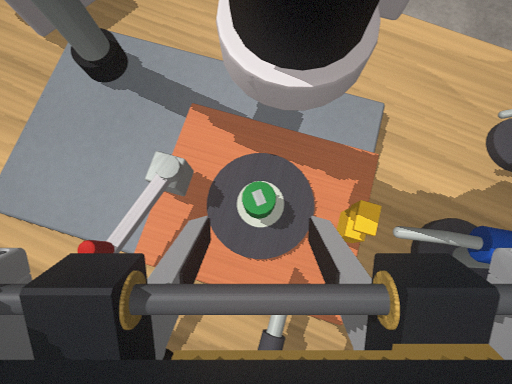

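The puck stands upright and centred on the spot: puck at (259,200), spot at (260,207). The knob is at (94,247). Moving to the knob.

Request:
{"fn": "drive_tool", "kwargs": {"deltas": [{"jaw": 0.5,"dp": [2.7,-14.8,-1.4],"delta_rot": [0.0049,-0.0214,-0.0116]},{"jaw": 0.5,"dp": [2.7,-14.8,-1.4],"delta_rot": [0.0049,-0.0214,-0.0116]},{"jaw": 0.5,"dp": [2.7,-14.8,-1.4],"delta_rot": [0.0049,-0.0214,-0.0116]},{"jaw": 0.5,"dp": [2.7,-14.8,-1.4],"delta_rot": [0.0049,-0.0214,-0.0116]},{"jaw": 0.5,"dp": [2.7,-14.8,-1.4],"delta_rot": [0.0049,-0.0214,-0.0116]},{"jaw": 0.5,"dp": [2.7,-14.8,-1.4],"delta_rot": [0.0049,-0.0214,-0.0116]},{"jaw": 0.5,"dp": [2.7,-14.8,-1.4],"delta_rot": [0.0049,-0.0214,-0.0116]},{"jaw": 0.5,"dp": [2.7,-14.8,-1.4],"delta_rot": [0.0049,-0.0214,-0.0116]},{"jaw": 0.5,"dp": [0,0,0],"delta_rot": [0,0,0]},{"jaw": 0.5,"dp": [0,0,0],"delta_rot": [0,0,0]}]}}

```text
clock: 11.32
eef_pos: [492.2, 255.5, 351.4]
eef_rot: [-3.14, -0.297, 0.501]
ft_force: [-0.3, 0.2, 0.4]
opening: 0.5
gripper_force: 0.0
```

```bash
python3 - <<'E'
from station import bot
from kin import *
s=bot.state();print(s["clock"],s["qpos"].round(2).tolist(),gp(s),s["ft_force"])
c=bot.camera("wrist");cv2.imwrite("pics/w6.png",c["color"]);np.savez("pics/w6.npz",**c)
for b in blobs(c,(0,150,60),(6,255,255),20)[0]:print("red",b,plane(c,b[0],125))
print(proj(c,[552,287,139]),proj(c,[552,287,109]))
A=cur(s);K=np.array([552,288,134.]);kn=pose(K,.5,.3);rows(A,kn,4)
E
```

```text
11.3167 [-0.01, 0.35, -0.63, 1.93, 0.38, 0.66, -1.92] [538.3 281.1 179.3] [-0.3  0.2  0.4]
red (array([260.6, 214.9]), [252, 207, 18, 17, 235]) [551.7 287.1 125. ]
[261.  215.3] [260.8 214. ]
4 x dp [0.21, 0.04, 11.95] rot [-0.0005, 0.0007, 0.0003] | grasp path z [179, 157, 134]
```

Request:
{"fn": "drive_tool", "kwargs": {"deltas": [{"jaw": 0.5,"dp": [0.2,0,12],"delta_rot": [0,0,0]},{"jaw": 0.5,"dp": [0.2,0,12],"delta_rot": [0,0,0]},{"jaw": 0.5,"dp": [0.2,0,12],"delta_rot": [0,0,0]},{"jaw": 0.5,"dp": [0.2,0,12],"delta_rot": [0,0,0]},{"jaw": 0.4,"dp": [0,0,0],"delta_rot": [0,0,0]},{"jaw": 0.1,"dp": [0,0,0],"delta_rot": [0,0,0]},{"jaw": 0.1,"dp": [0,0,0],"delta_rot": [0,0,0]},{"jaw": 0.1,"dp": [0,0,0],"delta_rot": [0,0,0]},{"jaw": 0.1,"dp": [0,0,0],"delta_rot": [0,0,0]},{"jaw": 0.1,"dp": [0,0,0],"delta_rot": [0,0,0]}], "squeeze": 10}}

```text
clock: 12.2
eef_pos: [505.4, 262.1, 307.1]
eef_rot: [-3.14, -0.299, 0.5]
ft_force: [-0.6, -0.2, 1.4]
opening: 0.147
gripper_force: 10.0
```

```bash
cat > arc.py <<'E'
from station import bot
from kin import *
H=np.array([635.3,273.6])
def seq(p0,p1,z,y0,y1,l0,l1,n,A,R=85):
    k=[]
    for i in range(1,n+1):
        f=i/n;a=p0+(p1-p0)*f
        B=pose([*(H+R*np.array([np.cos(a),np.sin(a)])),z],y0+(y1-y0)*f,l0+(l1-l0)*f)
        D=np.linalg.inv(A)@B;k.append((D[:3,3].round(1).tolist(),Ro.from_matrix(D[:3,:3]).as_rotvec().round(4).tolist()));A=B
    return k,A
E
python3 - <<'E'
from arc import *
s=bot.state();print(s["clock"],s["qpos"].round(2).tolist(),gp(s),s["ft_force"],s["opening"],s["gripper_force"])
g=gp(s);a0=np.arctan2(g[1]-H[1],g[0]-H[0]);print(a0,np.hypot(*(g[:2]-H)))
k,A=seq(a0,4.825,g[2],.5,.33,.3,.47,30,cur(s))
for r in k:print(*r)
E
```

```text
12.2 [-0.07, 0.44, -0.57, 1.93, 0.46, 0.58, -1.99] [551.8 287.7 135. ] [-0.6 -0.2  1.4] 0.14659126118654356 10.000737458467484
2.9748518079771538 84.7198901245568
[-4.4, 3.5, -1.0] [-0.0029, 0.007, 0.0055]
[-3.7, 4.1, -0.8] [-0.0017, 0.0057, 0.0054]
[-3.4, 4.3, -0.8] [-0.0018, 0.0057, 0.0054]
[-3.1, 4.4, -0.7] [-0.0018, 0.0057, 0.0054]
[-2.8, 4.6, -0.6] [-0.0018, 0.0057, 0.0054]
[-2.5, 4.7, -0.5] [-0.0018, 0.0057, 0.0054]
[-2.2, 4.8, -0.4] [-0.0019, 0.0057, 0.0053]
[-1.8, 4.8, -0.3] [-0.0019, 0.0057, 0.0053]
[-1.5, 4.9, -0.2] [-0.0019, 0.0057, 0.0053]
[-1.2, 4.9, -0.1] [-0.002, 0.0057, 0.0053]
[-0.8, 4.9, 0.1] [-0.002, 0.0057, 0.0053]
[-0.5, 4.8, 0.2] [-0.002, 0.0057, 0.0053]
[-0.2, 4.8, 0.3] [-0.0021, 0.0057, 0.0053]
[0.1, 4.7, 0.5] [-0.0021, 0.0057, 0.0053]
[0.5, 4.6, 0.6] [-0.0021, 0.0057, 0.0053]
[0.8, 4.5, 0.7] [-0.0021, 0.0057, 0.0052]
[1.1, 4.3, 0.9] [-0.0022, 0.0057, 0.0052]
[1.3, 4.2, 1.0] [-0.0022, 0.0057, 0.0052]
[1.6, 4.0, 1.1] [-0.0022, 0.0057, 0.0052]
[1.9, 3.8, 1.3] [-0.0023, 0.0057, 0.0052]
[2.1, 3.6, 1.4] [-0.0023, 0.0057, 0.0052]
[2.3, 3.3, 1.5] [-0.0023, 0.0057, 0.0052]
[2.6, 3.1, 1.6] [-0.0023, 0.0057, 0.0052]
[2.8, 2.8, 1.7] [-0.0024, 0.0057, 0.0051]
[2.9, 2.5, 1.8] [-0.0024, 0.0057, 0.0051]
[3.1, 2.2, 1.9] [-0.0024, 0.0057, 0.0051]
[3.2, 1.9, 2.0] [-0.0025, 0.0057, 0.0051]
[3.3, 1.5, 2.1] [-0.0025, 0.0057, 0.0051]
[3.4, 1.2, 2.2] [-0.0025, 0.0057, 0.0051]
[3.5, 0.9, 2.3] [-0.0026, 0.0057, 0.0051]
```

Request:
{"fn": "drive_tool", "kwargs": {"deltas": [{"jaw": 0.1,"dp": [-4.4,3.5,-1.0],"delta_rot": [-0.0029,0.007,0.0055]},{"jaw": 0.1,"dp": [-3.7,4.1,-0.8],"delta_rot": [-0.0017,0.0057,0.0054]},{"jaw": 0.1,"dp": [-3.4,4.3,-0.8],"delta_rot": [-0.0018,0.0057,0.0054]},{"jaw": 0.1,"dp": [-3.1,4.4,-0.7],"delta_rot": [-0.0018,0.0057,0.0054]},{"jaw": 0.1,"dp": [-2.8,4.6,-0.6],"delta_rot": [-0.0018,0.0057,0.0054]},{"jaw": 0.1,"dp": [-2.5,4.7,-0.5],"delta_rot": [-0.0018,0.0057,0.0054]},{"jaw": 0.1,"dp": [-2.2,4.8,-0.4],"delta_rot": [-0.0019,0.0057,0.0053]},{"jaw": 0.1,"dp": [-1.8,4.8,-0.3],"delta_rot": [-0.0019,0.0057,0.0053]},{"jaw": 0.1,"dp": [-1.5,4.9,-0.2],"delta_rot": [-0.0019,0.0057,0.0053]},{"jaw": 0.1,"dp": [-1.2,4.9,-0.1],"delta_rot": [-0.002,0.0057,0.0053]}]}}

```text
clock: 13.03
eef_pos: [502.0, 209.0, 303.2]
eef_rot: [-3.142, -0.356, 0.443]
ft_force: [-2.8, -0.2, 2.8]
opening: 0.144
gripper_force: 10.0
```

```bash
python3 - <<'E'
from arc import *
s=bot.state();g=gp(s);print(s["clock"],s["qpos"].round(2).tolist(),g,s["ft_force"],s["torque"],s["opening"])
a0=np.arctan2(g[1]-H[1],g[0]-H[0])%6.283;print(a0,np.hypot(*(g[:2]-H)))
E
```

```text
13.0333 [0.01, 0.39, -0.55, 2.01, 0.46, 0.48, -1.98] [558.7 235.9 134.5] [-2.8 -0.2  2.8] [0.1 0.8 0.2] 0.1442345285686021
3.5987696084908936 85.34643634867504
```

Following the arc with small forces. Continuing.

Request:
{"fn": "drive_tool", "kwargs": {"deltas": [{"jaw": 0.1,"dp": [-0.8,4.9,0.1],"delta_rot": [-0.002,0.0057,0.0053]},{"jaw": 0.1,"dp": [-0.5,4.8,0.2],"delta_rot": [-0.002,0.0057,0.0053]},{"jaw": 0.1,"dp": [-0.2,4.8,0.3],"delta_rot": [-0.0021,0.0057,0.0053]},{"jaw": 0.1,"dp": [0.1,4.7,0.5],"delta_rot": [-0.0021,0.0057,0.0053]},{"jaw": 0.1,"dp": [0.5,4.6,0.6],"delta_rot": [-0.0021,0.0057,0.0053]},{"jaw": 0.1,"dp": [0.8,4.5,0.7],"delta_rot": [-0.0021,0.0057,0.0052]},{"jaw": 0.1,"dp": [1.1,4.3,0.9],"delta_rot": [-0.0022,0.0057,0.0052]},{"jaw": 0.1,"dp": [1.3,4.2,1.0],"delta_rot": [-0.0022,0.0057,0.0052]},{"jaw": 0.1,"dp": [1.6,4.0,1.1],"delta_rot": [-0.0022,0.0057,0.0052]},{"jaw": 0.1,"dp": [1.9,3.8,1.3],"delta_rot": [-0.0023,0.0057,0.0052]}]}}

```text
clock: 13.87
eef_pos: [527.7, 171.7, 299.4]
eef_rot: [-3.141, -0.414, 0.386]
ft_force: [-1.3, 1.2, 2.0]
opening: 0.146
gripper_force: 10.0
```

```bash
python3 - <<'E'
from arc import *
s=bot.state();g=gp(s);print(s["clock"],s["qpos"].round(2).tolist(),g,s["ft_force"],s["torque"],s["opening"])
a0=np.arctan2(g[1]-H[1],g[0]-H[0])%6.283;print(a0,np.hypot(*(g[:2]-H)))
k,A=seq(a0,4.825,134.5,.387,.33,.413,.47,10,cur(s))
for r in k:print(*r)
E
```

```text
13.8667 [0.06, 0.4, -0.51, 2.01, 0.48, 0.41, -1.97] [594.8 199.  134.6] [-1.3  1.2  2. ] [0.2 0.5 0.2] 0.14562931521074882
4.214711147371812 84.92330450812202
[2.1, 3.6, 1.5] [-0.0021, 0.0049, 0.0045]
[2.3, 3.3, 1.5] [-0.0023, 0.0057, 0.0052]
[2.5, 3.0, 1.6] [-0.0024, 0.0057, 0.0052]
[2.7, 2.7, 1.7] [-0.0024, 0.0057, 0.0052]
[2.9, 2.4, 1.8] [-0.0024, 0.0057, 0.0052]
[3.0, 2.1, 1.9] [-0.0025, 0.0057, 0.0051]
[3.2, 1.8, 2.0] [-0.0025, 0.0057, 0.0051]
[3.3, 1.5, 2.1] [-0.0025, 0.0057, 0.0051]
[3.4, 1.2, 2.2] [-0.0025, 0.0057, 0.0051]
[3.5, 0.8, 2.3] [-0.0026, 0.0057, 0.0051]
```

Request:
{"fn": "drive_tool", "kwargs": {"deltas": [{"jaw": 0.1,"dp": [2.1,3.6,1.5],"delta_rot": [-0.0021,0.0049,0.0045]},{"jaw": 0.1,"dp": [2.3,3.3,1.5],"delta_rot": [-0.0023,0.0057,0.0052]},{"jaw": 0.1,"dp": [2.5,3.0,1.6],"delta_rot": [-0.0024,0.0057,0.0052]},{"jaw": 0.1,"dp": [2.7,2.7,1.7],"delta_rot": [-0.0024,0.0057,0.0052]},{"jaw": 0.1,"dp": [2.9,2.4,1.8],"delta_rot": [-0.0024,0.0057,0.0052]},{"jaw": 0.1,"dp": [3.0,2.1,1.9],"delta_rot": [-0.0025,0.0057,0.0051]},{"jaw": 0.1,"dp": [3.2,1.8,2.0],"delta_rot": [-0.0025,0.0057,0.0051]},{"jaw": 0.1,"dp": [3.3,1.5,2.1],"delta_rot": [-0.0025,0.0057,0.0051]},{"jaw": 0.1,"dp": [3.4,1.2,2.2],"delta_rot": [-0.0025,0.0057,0.0051]}]}}

```text
clock: 14.62
eef_pos: [563.6, 162.3, 295.4]
eef_rot: [3.141, -0.464, 0.336]
ft_force: [-1.3, 0.3, 5.0]
opening: 0.142
gripper_force: 10.0
```

```bash
python3 - <<'E'
from arc import *
s=bot.state();g=gp(s);print(s["clock"],s["qpos"].round(2).tolist(),g,s["ft_force"],s["torque"],s["opening"])
a0=np.arctan2(g[1]-H[1],g[0]-H[0])%6.283;print(a0,np.hypot(*(g[:2]-H)))
R=cur(s)[:3,:3];print("1mm +xm in tool",(R.T@[np.cos(.113),np.sin(.113),0]).round(3))
E
```

```text
14.6167 [0.03, 0.44, -0.44, 1.95, 0.53, 0.36, -2.02] [639.7 188.8 134.5] [-1.3  0.3  5. ] [0.2 0.2 0.2] 0.14213160446151507
4.763890682741032 84.87715093191798
1mm +xm in tool [0.9 0.2 0.4]
```

Request:
{"fn": "drive_tool", "kwargs": {"deltas": [{"jaw": 0.1,"dp": [1.7,0.4,0.9],"delta_rot": [0,0,0]},{"jaw": 0.1,"dp": [1.7,0.4,0.9],"delta_rot": [0,0,0]},{"jaw": 0.1,"dp": [0,0,0],"delta_rot": [0,0,0]}]}}

```text
clock: 14.87
eef_pos: [567.7, 162.7, 295.4]
eef_rot: [3.141, -0.464, 0.336]
ft_force: [-0.1, -0.7, 6.0]
opening: 0.143
gripper_force: 10.0
```

Request:
{"fn": "drive_tool", "kwargs": {"deltas": [{"jaw": 0.1,"dp": [0.9,0.2,0.4],"delta_rot": [0,0,0]},{"jaw": 0.1,"dp": [0,0,0],"delta_rot": [0,0,0]}]}}

```text
clock: 15.03
eef_pos: [568.5, 162.8, 295.4]
eef_rot: [3.141, -0.464, 0.336]
ft_force: [-0.1, -1.1, 5.1]
opening: 0.144
gripper_force: 10.0
```

Request:
{"fn": "drive_tool", "kwargs": {"deltas": [{"jaw": 0.1,"dp": [0.9,0.2,0.4],"delta_rot": [0,0,0]},{"jaw": 0.1,"dp": [0,0,0],"delta_rot": [0,0,0]}]}}

```text
clock: 15.2
eef_pos: [569.5, 162.9, 295.5]
eef_rot: [3.141, -0.464, 0.336]
ft_force: [0.2, -1.7, 5.3]
opening: 0.147
gripper_force: 10.0
```

```bash
python3 - <<'E'
from arc import *
s=bot.state();g=gp(s);print(s["clock"],g,s["ft_force"],s["opening"])
a0=np.arctan2(g[1]-H[1],g[0]-H[0])%6.283;print(a0,np.hypot(*(g[:2]-H)))
E
```

```text
15.2 [645.6 189.3 134.5] [ 0.2 -1.7  5.3] 0.14688304925008325
4.833268322309924 84.91120073118941
```

Request:
{"fn": "drive_tool", "kwargs": {"deltas": [{"jaw": 0.1,"dp": [0.9,0.2,0.4],"delta_rot": [0,0,0]},{"jaw": 0.1,"dp": [0,0,0],"delta_rot": [0,0,0]}]}}

```text
clock: 15.37
eef_pos: [570.4, 162.9, 295.5]
eef_rot: [3.141, -0.464, 0.336]
ft_force: [0.0, -1.2, 4.8]
opening: 0.143
gripper_force: 10.0
```

Request:
{"fn": "drive_tool", "kwargs": {"deltas": [{"jaw": 0.1,"dp": [0.9,0.2,0.4],"delta_rot": [0,0,0]},{"jaw": 0.1,"dp": [0,0,0],"delta_rot": [0,0,0]}]}}

```text
clock: 15.53
eef_pos: [571.3, 163.1, 295.5]
eef_rot: [3.141, -0.464, 0.336]
ft_force: [-0.6, -1.2, 5.4]
opening: 0.146
gripper_force: 10.0
```

Request:
{"fn": "drive_tool", "kwargs": {"deltas": [{"jaw": 0.1,"dp": [0.9,0.2,0.4],"delta_rot": [0,0,0]},{"jaw": 0.1,"dp": [0,0,0],"delta_rot": [0,0,0]}]}}

```text
clock: 15.7
eef_pos: [572.1, 163.3, 295.5]
eef_rot: [3.141, -0.463, 0.336]
ft_force: [-2.5, -2.9, 6.6]
opening: 0.144
gripper_force: 10.0
```

Request:
{"fn": "drive_tool", "kwargs": {"deltas": [{"jaw": 0.1,"dp": [0.9,0.2,0.4],"delta_rot": [0,0,0]},{"jaw": 0.1,"dp": [0,0,0],"delta_rot": [0,0,0]}]}}

```text
clock: 15.87
eef_pos: [572.8, 163.5, 295.4]
eef_rot: [3.141, -0.463, 0.336]
ft_force: [-6.6, -3.4, 8.3]
opening: 0.142
gripper_force: 10.0
```

Request:
{"fn": "drive_tool", "kwargs": {"deltas": [{"jaw": 0.1,"dp": [0.9,0.2,0.4],"delta_rot": [0,0,0]},{"jaw": 0.1,"dp": [0,0,0],"delta_rot": [0,0,0]}]}}

```text
clock: 16.03
eef_pos: [573.7, 163.7, 295.4]
eef_rot: [3.141, -0.462, 0.336]
ft_force: [-6.8, -3.0, 8.0]
opening: 0.144
gripper_force: 10.0
```

```bash
python3 - <<'E'
from arc import *
s=bot.state();g=gp(s);print(s["clock"],g,s["ft_force"],s["opening"])
a0=np.arctan2(g[1]-H[1],g[0]-H[0])%6.283;print(a0,np.hypot(*(g[:2]-H)))
c=bot.camera("wrist");cv2.imwrite("pics/w7.png",c["color"])
for n in("top","scene"):
  c=bot.camera(n);np.savez(f"pics/{n}7.npz",**c);print(blobs(c,(0,180,60),(4,255,255),8)[0])
E
```

```text
16.0333 [649.5 190.1 134.3] [-6.8 -3.   8. ] 0.14422814866799596
4.880368490979177 84.70310300861445
[(array([323. , 247.2]), [318, 242, 11, 11, 52])]
[(array([130.5,  30. ]), [89, 0, 85, 72, 3497]), (array([171.7, 260.3]), [165, 253, 14, 15, 129])]
```

View pics/w7.png

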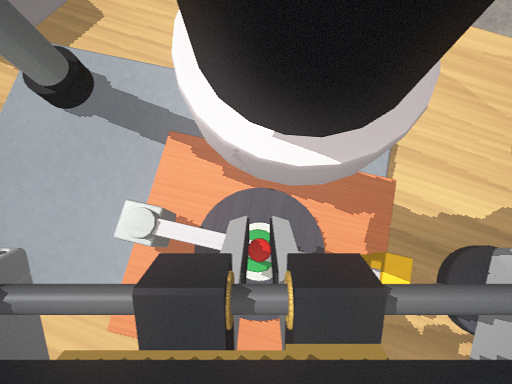

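Knob is gripped over the puck, with bar end at the catch (395,265). The force rose to 7 N, consistent with the stop. Releasing to inspect.

Request:
{"fn": "drive_tool", "kwargs": {"deltas": [{"jaw": 0.3,"dp": [0,0,0],"delta_rot": [0,0,0]},{"jaw": 0.4,"dp": [0,0,0],"delta_rot": [0,0,0]},{"jaw": 0.4,"dp": [0,0,-10],"delta_rot": [0,0,0]},{"jaw": 0.4,"dp": [0,0,-20],"delta_rot": [0,0,0]},{"jaw": 0.4,"dp": [0,0,-20],"delta_rot": [0,0,0]},{"jaw": 0.4,"dp": [0,0,-20],"delta_rot": [0,0,0]},{"jaw": 0.4,"dp": [0,0,0],"delta_rot": [0,0,0]},{"jaw": 0.4,"dp": [0,0,0],"delta_rot": [0,0,0]}]}}

```text
clock: 16.85
eef_pos: [544.2, 153.2, 359.4]
eef_rot: [3.141, -0.465, 0.336]
ft_force: [0.9, -0.6, -0.5]
opening: 0.402
gripper_force: 0.0
```

```bash
python3 - <<'E'
from arc import *
s=bot.state();g=gp(s);print(s["clock"],s["qpos"].round(2).tolist(),g,s["ft_force"],s["opening"])
c=bot.camera("wrist");np.savez("pics/w8.npz",**c)
for b in blobs(c,(0,150,60),(5,255,255),20)[0]:print("red",b,plane(c,b[0],130))
for b in blobs(c,(20,180,80),(32,255,255),20)[0]:print("yel",b,plane(c,b[0],112))
for b in blobs(c,(45,100,30),(80,255,255),20)[0]:print("green",b)
print("pred",proj(c,[644,189.3,139]),proj(c,[644,189.3,64]),proj(c,[634.4,273.8,109]),proj(c,[654,99.9,112]))
cv2.imwrite("pics/w8.png",cv2.resize(c["color"][130:290,90:420],(800,388),interpolation=cv2.INTER_CUBIC))
E
```

```text
16.85 [0.15, 0.32, -0.57, 1.95, 0.4, 0.47, -1.9] [620.5 179.7 198.5] [ 0.9 -0.6 -0.5] 0.4022386231433557
red (array([258.7, 214.7]), [252, 206, 15, 19, 227]) [645.  188.7 130. ]
yel (array([353.1, 236.1]), [331, 218, 39, 35, 873]) [657.2 101.9 112. ]
green (array([259.7, 207.6]), [248, 204, 23, 10, 52])
green (array([255.1, 229.6]), [242, 222, 28, 15, 237])
pred [257.6 214.2] [258.  223.6] [170.2 198.8] [354.4 240.2]
```

View pics/w8.png

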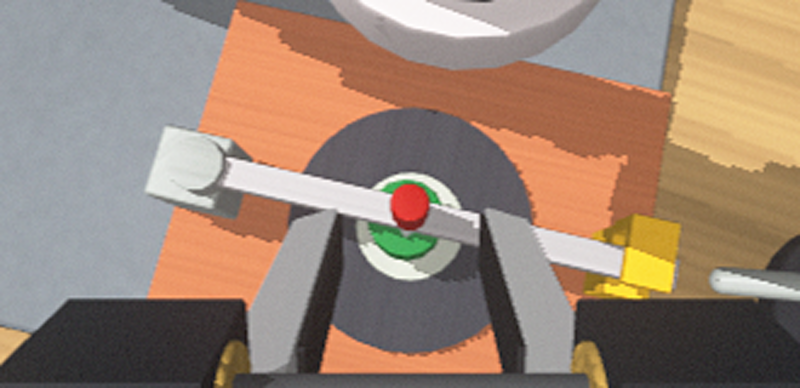

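```bash
cat > gun.py <<'E'
from kin import *
O=np.array([682,-38.5]);gy=.19;gl=.4993
def gpose(s,back=0,y=5.5,O=O,gy=gy):
    c,n=np.cos(gy),np.sin(gy);a=-.479*s
    P=np.array([O[0]+a*c-y*n,O[1]+a*n+y*c,130+.878*s]);T=pose(P,gy,gl);T[:3,3]-=back*T[:3,2];return T
E
python3 - <<'E'
from station import bot
from gun import *
c=load("w8");a=plane(c,(186.9,201.0),109);b=plane(c,(341.6,237.3),109);d=b-a;print("bar dir yaw",np.arctan2(d[0],-d[1]),a,b)
s=bot.state();A=cur(s);up=A.copy();up[:3,3]-=50*A[:3,2];pre=gpose(70,100)
q=s["qpos"]
for T in(up,pre,gpose(70)): q,e,er=ik(T,q);print(q.round(2).tolist(),round(e,1))
rows(A,up,3);rows(up,pre,10)
print((up@[0,0,180,1])[:3],(pre@[0,0,180,1])[:3],pre[:3,3])
E
```

```text
bar dir yaw 0.10487780076963774 [637.6 258.1 109. ] [653.1 110.8 109. ]
[0.25, 0.26, -0.63, 1.92, 0.29, 0.56, -1.77] 0.0
[0.71, 0.18, -0.64, 1.92, -0.05, 0.59, -1.24] 0.0
[0.52, 0.35, -0.5, 1.94, 0.09, 0.41, -1.37] 0.0
3 x dp [-0.0, 0.0, -16.67] rot [-0.0, 0.0, -0.0] | grasp path z [198, 227]
10 x dp [-4.01, 20.13, -5.91] rot [-0.0067, 0.0035, 0.0129] | grasp path z [242, 250, 257, 265, 272, 279]
[599.3 172.3 242.3] [601.  -48.5 279.3] [516.4 -64.8 437.3]
```

Bar direction is 0.105 rad against a microscope yaw of about 0.11, so it is home in the slot. On to the gun.

Request:
{"fn": "drive_tool", "kwargs": {"deltas": [{"jaw": 0.4,"dp": [0,0,-16.7],"delta_rot": [0,0,0]},{"jaw": 0.4,"dp": [0,0,-16.7],"delta_rot": [0,0,0]},{"jaw": 0.4,"dp": [0,0,-16.7],"delta_rot": [0,0,0]},{"jaw": 0.6,"dp": [-4.0,20.1,-5.9],"delta_rot": [-0.0067,0.0035,0.0129]},{"jaw": 0.8,"dp": [-4.0,20.1,-5.9],"delta_rot": [-0.0067,0.0035,0.0129]},{"jaw": 1.0,"dp": [-4.0,20.1,-5.9],"delta_rot": [-0.0067,0.0035,0.0129]},{"jaw": 1.0,"dp": [-4.0,20.1,-5.9],"delta_rot": [-0.0067,0.0035,0.0129]},{"jaw": 1.0,"dp": [-4.0,20.1,-5.9],"delta_rot": [-0.0067,0.0035,0.0129]}]}}

```text
clock: 17.57
eef_pos: [523.9, 39.9, 419.7]
eef_rot: [-3.142, -0.48, 0.263]
ft_force: [0.8, 0.6, -0.1]
opening: 0.719
gripper_force: 0.0
```

Request:
{"fn": "drive_tool", "kwargs": {"deltas": [{"jaw": 1.0,"dp": [-4.0,20.1,-5.9],"delta_rot": [-0.0067,0.0035,0.0129]},{"jaw": 1.0,"dp": [-4.0,20.1,-5.9],"delta_rot": [-0.0067,0.0035,0.0129]},{"jaw": 1.0,"dp": [-4.0,20.1,-5.9],"delta_rot": [-0.0067,0.0035,0.0129]},{"jaw": 1.0,"dp": [-4.0,20.1,-5.9],"delta_rot": [-0.0067,0.0035,0.0129]},{"jaw": 1.0,"dp": [-4.0,20.1,-5.9],"delta_rot": [-0.0067,0.0035,0.0129]},{"jaw": 1.0,"dp": [0,0,0],"delta_rot": [0,0,0]},{"jaw": 1.0,"dp": [0,0,0],"delta_rot": [0,0,0]}]}}

```text
clock: 18.15
eef_pos: [516.6, -65.0, 436.4]
eef_rot: [-3.141, -0.498, 0.189]
ft_force: [0.7, 0.8, -0.2]
opening: 1.004
gripper_force: 0.0
```

```bash
python3 - <<'E'
from station import bot
from gun import *
s=bot.state();print(s["clock"],s["qpos"].round(2).tolist(),gp(s),s["eef_rot"].round(3),s["opening"])
c=bot.camera("wrist");np.savez("pics/w9.npz",**c);cv2.imwrite("pics/w9.png",c["color"])
g=lambda x,y,z:proj(c,[O[0]+x*np.cos(gy)-y*np.sin(gy),O[1]+x*np.sin(gy)+y*np.cos(gy),z])
print("grip end",g(-50.3,0,222),"trig tip",g(-39.3,35,202),"barrel f/b",g(0,60,130),g(0,-35,130),"base",g(0,0,5))
for b in blobs(c,(5,190,80),(14,255,255),60)[0]:print("or",b)
for b in blobs(c,(20,150,80),(32,255,255),30)[0]:print("ye",b)
E
```

```text
18.15 [0.69, 0.14, -0.63, 1.97, -0.08, 0.58, -1.24] [601.  -48.7 278.3] [-3.1 -0.5  0.2] 1.0035339352174983
grip end [265.8 208.9] trig tip [226.5 201.1] barrel f/b [213.1 181.5] [293.5 181.4] base [262.7 203.2]
or (array([308.3,  75.2]), [305, 69, 7, 15, 71])
or (array([235.5, 193.8]), [223, 177, 28, 34, 522])
ye (array([154.5, 187. ]), [141, 171, 29, 33, 581])
ye (array([441., 285.]), [421, 271, 36, 33, 286])
ye (array([446. , 318.1]), [428, 303, 30, 27, 286])
ye (array([469. , 351.4]), [408, 344, 104, 16, 681])
ye (array([254.5, 354.1]), [247, 351, 17, 8, 53])
ye (array([302.2, 355.1]), [291, 351, 25, 8, 79])
ye (array([338.9, 354.6]), [331, 351, 16, 9, 53])
ye (array([382.1, 354.8]), [372, 351, 21, 9, 73])
```

View pics/w9.png

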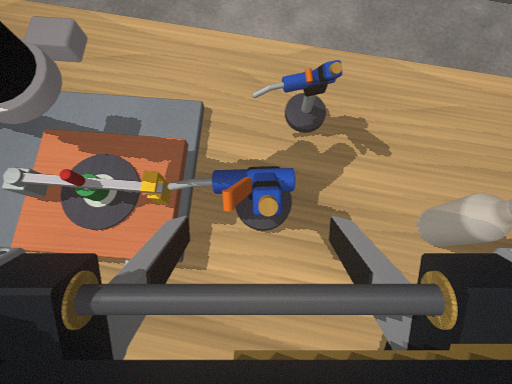

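The gun matches prediction: grip cap at (268,207), trigger (235,194), barrel from 213 to 294 at row 181. The fingers straddle it. The closed bar with the puck under the knob is visible at left.

```bash
python3 - <<'E'
from station import bot
from gun import *
s=bot.state();rows(cur(s),gpose(70,0,4.5),8)
E
```

```text
8 x dp [0.02, 0.22, 12.38] rot [-0.0001, 0.0002, 0.0] | grasp path z [278, 257, 235, 213, 191]
```

Request:
{"fn": "drive_tool", "kwargs": {"deltas": [{"jaw": 1.0,"dp": [0,0.2,12.4],"delta_rot": [0,0,0]},{"jaw": 1.0,"dp": [0,0.2,12.4],"delta_rot": [0,0,0]},{"jaw": 1.0,"dp": [0,0.2,12.4],"delta_rot": [0,0,0]},{"jaw": 1.0,"dp": [0,0.2,12.4],"delta_rot": [0,0,0]},{"jaw": 1.0,"dp": [0,0.2,12.4],"delta_rot": [0,0,0]},{"jaw": 1.0,"dp": [0,0,0],"delta_rot": [0,0,0]}]}}

```text
clock: 18.7
eef_pos: [546.2, -58.0, 380.3]
eef_rot: [-3.139, -0.496, 0.192]
ft_force: [-0.7, 0.7, 0.3]
opening: 1.001
gripper_force: 0.0
```

Request:
{"fn": "drive_tool", "kwargs": {"deltas": [{"jaw": 1.0,"dp": [0,0.2,12.4],"delta_rot": [0,0,0]},{"jaw": 1.0,"dp": [0,0.2,12.4],"delta_rot": [0,0,0]},{"jaw": 1.0,"dp": [0,0.2,12.4],"delta_rot": [0,0,0]},{"jaw": 1.0,"dp": [0,0,0],"delta_rot": [0,0,0]},{"jaw": 1.0,"dp": [0,0,0],"delta_rot": [0,0,0]}]}}

```text
clock: 19.12
eef_pos: [563.6, -56.3, 349.2]
eef_rot: [-3.14, -0.497, 0.191]
ft_force: [-0.0, -0.5, -0.3]
opening: 1.0
gripper_force: 0.0
```

```bash
python3 - <<'E'
from station import bot
from gun import *
s=bot.state();print(s["clock"],s["qpos"].round(2).tolist(),gp(s),s["eef_rot"].round(3),s["opening"],s["ft_force"])
rows(cur(s),gpose(70,0,4.5),1)
c=bot.camera("wrist");np.savez("pics/w10.npz",**c);cv2.imwrite("pics/w10.png",c["color"])
E
```

```text
19.1167 [0.53, 0.34, -0.53, 1.96, 0.13, 0.4, -1.42] [647.9 -39.8 191. ] [-3.1 -0.5  0.2] 0.9996381917330323 [-0.  -0.5 -0.3]
1 x dp [0.08, 0.4, -0.33] rot [-0.0017, 0.0019, 0.0009] | grasp path z [191]
```

View pics/w10.png

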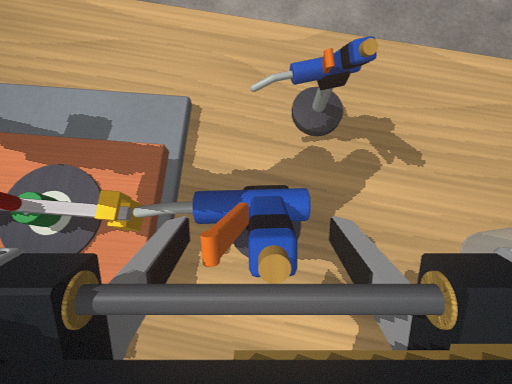

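Request:
{"fn": "drive_tool", "kwargs": {"deltas": [{"jaw": 0.6,"dp": [0,0,0],"delta_rot": [0,0,0]},{"jaw": 0.5,"dp": [0,0,0],"delta_rot": [0,0,0]},{"jaw": 0.2,"dp": [0,0,0],"delta_rot": [0,0,0]},{"jaw": 0.2,"dp": [0,0,0],"delta_rot": [0,0,0]},{"jaw": 0.2,"dp": [0,0,0],"delta_rot": [0,0,0]},{"jaw": 0.2,"dp": [0,0,0],"delta_rot": [0,0,0]},{"jaw": 0.2,"dp": [0,0,0],"delta_rot": [0,0,0]},{"jaw": 0.2,"dp": [0,0,0],"delta_rot": [0,0,0]},{"jaw": 0.2,"dp": [0,0,0],"delta_rot": [0,0,0]},{"jaw": 0.2,"dp": [0,0,0],"delta_rot": [0,0,0]}], "squeeze": 30}}

```text
clock: 20.0
eef_pos: [563.7, -57.7, 350.1]
eef_rot: [3.141, -0.499, 0.19]
ft_force: [3.9, -7.2, -1.4]
opening: 0.385
gripper_force: 30.0
```

```bash
python3 - <<'E'
from station import bot
from gun import *
s=bot.state();print(s["clock"],gp(s),s["opening"],s["opening"]*94,s["gripper_force"],s["ft_force"],s["torque"])
c=bot.camera("wrist");np.savez("pics/w11.npz",**c)
for n in("w10","w11"):
  for b in blobs(load(n),(5,190,80),(14,255,255),60)[0]:print(n,"or",b)
E
```

```text
20.0 [648.4 -41.6 192.1] 0.38477308526412995 36.168670014828216 30.03392368555069 [ 3.9 -7.2 -1.4] [-1.1 -0.1 -0.3]
w10 or (array([327.5,  59.7]), [323, 49, 11, 24, 192])
w10 or (array([221.7, 235.3]), [201, 203, 47, 64, 1400])
w11 or (array([324.6,  60.9]), [320, 50, 11, 24, 181])
w11 or (array([235.6, 239.3]), [225, 204, 21, 64, 835])
```

Opening is 36 mm, matching fully squeezed (about 37). Holding with a bit more grip to confirm the stop.

Request:
{"fn": "drive_tool", "kwargs": {"deltas": [{"jaw": 0.2,"dp": [0,0,0],"delta_rot": [0,0,0]},{"jaw": 0.2,"dp": [0,0,0],"delta_rot": [0,0,0]},{"jaw": 0.2,"dp": [0,0,0],"delta_rot": [0,0,0]},{"jaw": 0.2,"dp": [0,0,0],"delta_rot": [0,0,0]},{"jaw": 0.2,"dp": [0,0,0],"delta_rot": [0,0,0]},{"jaw": 0.2,"dp": [0,0,0],"delta_rot": [0,0,0]},{"jaw": 0.2,"dp": [0,0,0],"delta_rot": [0,0,0]},{"jaw": 0.2,"dp": [0,0,0],"delta_rot": [0,0,0]},{"jaw": 0.2,"dp": [0,0,0],"delta_rot": [0,0,0]},{"jaw": 0.2,"dp": [0,0,0],"delta_rot": [0,0,0]}], "squeeze": 42}}

```text
clock: 20.88
eef_pos: [563.8, -57.9, 350.1]
eef_rot: [3.141, -0.499, 0.19]
ft_force: [5.6, -7.8, -2.9]
opening: 0.382
gripper_force: 42.0
```

Request:
{"fn": "drive_tool", "kwargs": {"deltas": [{"jaw": 0.2,"dp": [0,0,0],"delta_rot": [0,0,0]},{"jaw": 0.2,"dp": [0,0,0],"delta_rot": [0,0,0]},{"jaw": 0.2,"dp": [0,0,0],"delta_rot": [0,0,0]},{"jaw": 0.2,"dp": [0,0,0],"delta_rot": [0,0,0]},{"jaw": 0.2,"dp": [0,0,0],"delta_rot": [0,0,0]},{"jaw": 0.2,"dp": [0,0,0],"delta_rot": [0,0,0]}]}}

```text
clock: 21.38
eef_pos: [563.8, -57.9, 350.1]
eef_rot: [3.141, -0.499, 0.19]
ft_force: [5.9, -7.7, -2.9]
opening: 0.379
gripper_force: 42.0
```

Request:
{"fn": "drive_tool", "kwargs": {"deltas": [{"jaw": 0.6,"dp": [0,0,0],"delta_rot": [0,0,0]},{"jaw": 0.8,"dp": [0,0,0],"delta_rot": [0,0,0]},{"jaw": 1.0,"dp": [0,0,0],"delta_rot": [0,0,0]},{"jaw": 1.0,"dp": [0,0,0],"delta_rot": [0,0,0]},{"jaw": 1.0,"dp": [0,0,0],"delta_rot": [0,0,0]},{"jaw": 1.0,"dp": [0,0,0],"delta_rot": [0,0,0]},{"jaw": 1.0,"dp": [0,0,0],"delta_rot": [0,0,0]},{"jaw": 1.0,"dp": [0,0,0],"delta_rot": [0,0,0]}]}}

```text
clock: 22.05
eef_pos: [563.5, -57.0, 350.1]
eef_rot: [3.142, -0.499, 0.19]
ft_force: [0.6, 0.2, 0.0]
opening: 0.915
gripper_force: 0.0
```

```bash
python3 - <<'E'
from station import bot
from gun import *
s=bot.state();print(s["clock"],gp(s),s["opening"],s["gripper_force"],s["ft_force"])
c=bot.camera("wrist");np.savez("pics/w12.npz",**c)
for b in blobs(c,(5,190,80),(14,255,255),60)[0]:print("or",b)
E
```

```text
22.05 [648.1 -40.7 192. ] 0.9146342608562483 0.0 [0.6 0.2 0. ]
or (array([325.9,  60.7]), [321, 50, 11, 24, 188])
or (array([220.2, 235.6]), [199, 203, 48, 64, 1365])
```

The trigger was held at its stop for over 1.3 s and has sprung back. Backing off.

Request:
{"fn": "drive_tool", "kwargs": {"deltas": [{"jaw": 1.0,"dp": [0,0,-8],"delta_rot": [0,0,0]},{"jaw": 1.0,"dp": [0,0,-14],"delta_rot": [0,0,0]},{"jaw": 1.0,"dp": [0,0,-14],"delta_rot": [0,0,0]},{"jaw": 1.0,"dp": [0,0,-14],"delta_rot": [0,0,0]},{"jaw": 1.0,"dp": [0,0,-14],"delta_rot": [0,0,0]},{"jaw": 1.0,"dp": [0,0,-14],"delta_rot": [0,0,0]},{"jaw": 1.0,"dp": [0,0,-14],"delta_rot": [0,0,0]},{"jaw": 1.0,"dp": [0,0,-8],"delta_rot": [0,0,0]},{"jaw": 1.0,"dp": [0,0,0],"delta_rot": [0,0,0]},{"jaw": 1.0,"dp": [0,0,0],"delta_rot": [0,0,0]}]}}

```text
clock: 22.93
eef_pos: [516.4, -65.9, 437.9]
eef_rot: [3.141, -0.499, 0.191]
ft_force: [-0.7, 0.1, 0.1]
opening: 0.999
gripper_force: 0.0
```

```bash
python3 - <<'E'
from station import bot
from gun import *
s=bot.state();print(s["clock"],gp(s),s["ft_force"])
c=bot.camera("wrist");w=load("w9")
for n,x in(("before",w),("now",c)):
    print(n,[b[0].tolist() for b in blobs(x,(45,100,30),(80,255,255),20)[0]],[b[0].tolist() for b in blobs(x,(0,150,60),(5,255,255),30)[0]],[b[0].tolist() for b in blobs(x,(5,190,80),(14,255,255),60)[0]])
for b in blobs(c,(0,150,60),(5,255,255),30)[0]:print("knob",plane(c,b[0],127))
for n in("top","scene"):
    a=load(n+"0");b=bot.camera(n);print(n,[[q[0].tolist() for q in blobs(i,(0,180,60),(4,255,255))[0]] for i in(a,b)])
E
```

```text
22.9333 [601.1 -49.7 279.9] [-0.7  0.1  0.1]
before [[88.9, 175.5], [92.0, 193.3]] [[71.5, 177.1]] [[308.3, 75.2], [235.5, 193.8]]
now [[88.9, 175.6], [91.9, 193.5]] [[71.6, 177.3]] [[307.7, 76.8], [234.8, 194.1]]
knob [645.  188.8 127. ]
top [[[322.8, 247.2]], [[323.1, 247.2]]]
scene [[[132.1, 28.8], [188.3, 12.1], [281.6, 108.1], [171.9, 259.9]], [[110.8, 50.0], [297.9, 138.0], [171.8, 260.0]]]
```

Everything is as it should be, so I'm handing in.

```bash
python3 -c "
from station import bot
print(bot.close_job())"
```

```text
the job is handed in; nothing more can be done
None
```

The job is handed in at about 23 s of arm time: the green puck stands upright in the white spot, the bar rests in its catch, and the trigger was squeezed to its stop for over a second, then released; however, I viewed 12 pictures, two over the limit of 10.

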